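# Square and clamp a tile for scoring

### The arm

A 7-joint arm with a two-finger parallel gripper is mounted at the origin on a cart in front of the work surface, level with it; the furniture and walls round the work are solid. World frame = base frame: x ahead of the robot, y to its left, z up, the work surface at z = 0. Lengths are in m, angles in rad, forces in N, time in s.
With the tool pointing down it reaches from about 0.425 to 0.925 m from the base axis. Payload 6.8 kg.
Tool frame: the origin (TCP) lies midway between the tips of the shut fingers; the grasp point (between the pads) lies 19 mm behind it (bot.pinch_z is the distance from the TCP to the grasp point, in m); x points along the fingers, y is the direction in which the jaws open and shut, and the axes are right-handed (so a half turn about x gives the same grasp; the last joint's range is limited). The gripper opens to 85 mm and grips with 20 to 120 N. Pads are 22 mm wide; open, the fingers measure 114 mm over their backs; the gripper's body (76 mm by 85 mm) begins 54 mm behind the grasp point. The pads swing forward as they close: fully open they stand 13 mm farther back than shut.
Start: joints at [1.148, 0.477, 0.022, 1.555, -0.011, 1.109, -0.083], TCP at [0.209, -0.642, 0.207] pointing down, gripper open.
Joint ranges: [-2.96, 2.96], [-0.34, 2.1], [-1.41, 1.46], [0.24, 2.44], [-1.37, 4.51], [0.17, 1.92], [-2.96, 2.96]. Speed limits (rad/s): [2.39, 2.39, 3.14, 3.14, 3.14, 3.14, 3.14].

### API

Orientations are given as a unit quaternion [w, x, y, z].
In Python, from station import bot gives the robot as it stands. The module is installed in compiled form; this text tells all that it offers.
- The arm moves only by the tool step_arm, never from a script. Its argument "plan" is a list of rows, each a list of 6 numbers: the shift along the tool's x, y, z in units of 40 mm (1.0 is 40 mm), then the turn, a rotation vector about the tool's x, y, z in units of 360 degrees (1.0 is 360 degrees). In form: [[dx, dy, dz, ax, ay, az], ...]. A call has 1 to 8 rows; each row shifts and turns the commanded pose from where the row before left it, along the tool's axes as they then stand; what a row does not reach is not made up. A row lasts 1/8 s, in which the tool goes at most 62.5 mm and 10.7 degrees, less where a joint would pass 70% of its speed; a pose out of reach is approached as far as the arm can. A call with a number of a shift or a turn outside -1 to 1 is refused whole. A call with a gripper value outside its range is refused whole. "fingers" is the closure, from -1 (fully open) to 1 (shut), set as the call begins (left out, the last holds). The fingers move at their own pace and stop on an object; "force" is the grip in N (left out, the last holds). Time passes only in rows, so rows that do not move let the fingers close. It gives the time, the measured TCP pose, the force and the opening at its end, in the units of the state.
- bot.get_obs(): the state, without advancing time (a new reading comes with each control period).
- bot.read_camera(name): name is "scene" or "top" or "wrist"; returns (picture, depth): 480x640x3 uint8, red, green, blue; 480x640 float32, m along the optical axis (not along the pixel's ray), 0 where there is no reading.
- bot.camera_model(name): a dict with "mtx" (3x3 intrinsics, pixels), "k1" (the pictures are not rectified: a ray, as slopes to the right and down, at radius r is drawn at 1 + k1 r^2 times it, then the intrinsics apply), "origin" and "rotation" of the camera in the world; the wrist camera has in their place "T_tool_cam" (4x4, takes a point from camera to tool coordinates, whose origin is the TCP and whose axes are the tool frame's). Camera axes: x right, y up, looking along -z (the intrinsics and any distortion apply to the point x, -y, -z); pixel columns grow to the right and rows downward; lengths in m; the calibration is good to about 2 mm. A picture is of the moment at which its call begins: read the wrist's pose just before it. camera_model takes no time and is no camera call.
- bot.hand_in(): hands the job in, once; it reports no verdict.
The state is a dict: "t": time; "q": joint angles; "joint_vel": joint speeds; "joint_torque": joint torques, N m; "eef_pos": TCP position; "tool_rot": TCP orientation; "contact_force": force on the tool from outside, world axes, zero at the start; "torque": the same for the moment, N m; "gripper_width": opening from 0.0 (shut) to 1.0 (fully open).
Only numpy, scipy, OpenCV 4.12 (cv2) and the standard library are available. Lean on these libraries where they do the work, as an engineer would, in place of code of your own. Each camera call takes 0.05 s, during which the arm holds its last target.

### The job

Get the tile ready for scoring: lay the try square on the scoring board with its stock flush along the near edge of the terracotta tile, the blade flat across the tile and the blade's outer (left) edge on the dark line drawn on the tile. The tile must stay tight against the wooden fence behind it. Then press the toggle clamp's handle all the way down so that its rubber foot holds the blade, leave it locked, and do not disturb the other things on the table.

Things in the scene. Friction and masses are not known exactly. Their poses are not given: they have to be found in the camera images.
- jig: Scoring board, fixed: plywood base 240 (x) x 230 (y) x 12 mm; origin at the centre of its underside, x away from the robot, y left, z up. On its top: a wooden fence at x 25 to 43 mm, 200 mm long, 10 mm high (top at z 22), and behind it a steel toggle clamp in the plane y = 20 mm. The open clamp's arm stands nearly upright, its foot at about x 50, z 126 mm, so the square goes in under it from the near side.
- tile: Loose terracotta tile 75 (x) x 150 (y) x 12 mm, about 0.3 kg, flat on the board with its back edge against the fence. Origin: centre of its underside; x points to the fence, y left, z up. Near edge: the face at x -37.5 mm. With the square's stock standing on the board, 12 mm up, the blade lies over the tile with 0.5 mm to spare.
- mark (a point): Where the dark line (1.8 mm wide, 30 mm long, square to the near edge) drawn on the tile's top meets the top of the tile's near edge: 40 mm left (+y) of the tile's middle, x -37.5, z 12 mm in the tile's frame.
- square: Loose try square, 0.16 kg, lying flat. Wooden stock 28 (x) x 105 (y) x 26 mm (z), to be gripped across its 28 mm. Origin: centre of the stock's underside (centre of mass within 7 mm). x along the blade, y along the stock, z up. The brass inner face, x 14 mm, goes against the tile. Steel blade at the left end (y 22.5 to 52.5 mm), 85 mm long beyond that face, 2 mm thick, underside at z 12.5 mm.
- heel (a point): Point on the stock's inner face near its blade end: x 14, y 49.5, z 8 mm in the square's frame.
- toe (a point): Point on the stock's inner face near its other end: x 14, y -49.5, z 8 mm in the square's frame.
- blade_edge (a point): Point on the blade's outer (left) edge where it leaves the stock, on its underside: x 14, y 52.5, z 12.5 mm in the square's frame. It belongs on the mark.
- blade_tip (a point): Far end of the blade's outer edge, on its underside: x 99, y 52.5, z 12.5 mm in the square's frame.
- clamp_handle (a joint): Toggle clamp handle, hinge angle in rad: 0 open (slopes up and away from the robot at 0.9 rad), 0.9 level (dead centre), 0.94 down on its stop and locked. Starts between 0 and 0.1 and stays where it is left. Axle at x 108, z 53 mm of the board. It takes some 4 to 10 N pressed straight down on the grip. It swings the arm 1.7 rad down on to the work.
- handle_grip (a point): Point on the upper face of the handle's black grip, 85 mm from the handle's axle and 9 mm above its centre line (moves with the handle). The grip is 18 mm wide (y), 14 mm thick, and reaches from 42 to 116 mm from the axle.
- clamp_foot: Sprung black rubber foot, 15 mm in diameter, on the clamp's arm; origin at the centre of its lower face. Locked, it bears at x 0, y 20 mm of the board (on the blade's middle when the square is in place) with about 4 N.
- masking_tape: Loose roll of masking tape, 105 mm across, 20 mm high, a bystander. Origin at the centre of its underside.
- pencil_stub: Loose brown pencil stub, 96 mm long, 8 mm thick, a bystander. Origin under its middle.

How it is judged:
By the outcome, as a careful person would: the job done as asked, in the order asked, and still so for the second after the job is handed in, with the robot touching nothing.
It also fails if it takes over 54 s, if anything falls off the work surface, if the arm or the gripper's body presses on something with over 40 N, if the wrist force passes 120 N, or if a joint passes its speed limit or range.

## Working session

There is one attempt and no reset: what is moved stays moved. The work goes in short steps, Python scripts to look and compute and a tool call to move; the robot and the scene stay as the last step left them, time stands still between calls to the robot, and variables do not carry over. Pictures are saved under pics/ and viewed, and the job is handed in when it is done.

Besides the shell and the picture viewer there is one more tool, called in YAML: its name, and indented under it one key for each argument. step_arm: Moves the arm, as the interface text tells. Shifts and turns lie within -1 to 1; 1 stands for 40 mm of shift or 360 degrees of turn. Its arguments: {"type":"object","properties":{"plan":{"type":"array"},"fingers":{"type":"number"},"force":{"type":"number"}},"required":["plan"]}

```bash
mkdir -p pics; cat > h.py <<'E'
import numpy as np, cv2
from station import bot
from scipy.spatial.transform import Rotation as R
def Rq(q): return R.from_quat([q[1],q[2],q[3],q[0]])
def cam(name,obs=None):
    m=bot.camera_model(name)
    if name=='wrist':
        o=obs; T=np.eye(4);T[:3,:3]=Rq(o['tool_rot']).as_matrix();T[:3,3]=o['eef_pos']
        M=T@np.array(m['T_tool_cam']); return np.array(m['mtx']),m['k1'],M[:3,3],M[:3,:3]
    r=np.array(m['rotation'])
    if r.shape!=(3,3): r=Rq(r).as_matrix()
    return np.array(m['mtx']),m['k1'],np.array(m['origin']),r
def rays(c,px):
    K,k1,o,Rm=c
    px=np.asarray(px,float).reshape(-1,1,2)
    u=cv2.undistortPoints(px,K,np.array([k1,0,0,0.]))[:,0]
    d=np.c_[u[:,0],-u[:,1],-np.ones(len(u))]@Rm.T
    return o,d
def onplane(c,px,z):
    o,d=rays(c,px); return o+d*((z-o[2])/d[:,2])[:,None]
def depthpts(c,px,dep):
    o,d=rays(c,px); px=np.asarray(px).reshape(-1,2).astype(int)
    return o+d*dep[px[:,1],px[:,0]][:,None]
def proj(c,P):
    K,k1,o,Rm=c
    p=(np.asarray(P,float).reshape(-1,3)-o)@Rm; x=p[:,0]/-p[:,2];y=-p[:,1]/-p[:,2]
    f=1+k1*(x*x+y*y); return np.c_[K[0,0]*x*f+K[0,2],K[1,1]*y*f+K[1,2]]
E
python3 - <<'E'
from h import *
np.set_printoptions(precision=4,suppress=True)
o=bot.get_obs();print(o, bot.pinch_z)
for n in ['scene','top','wrist']:
    p,d=bot.read_camera(n);cv2.imwrite(f'pics/{n}0.png',p[:,:,::-1]);np.savez(f'{n}0.npz',p=p,d=d)
    print(n,bot.camera_model(n))
E
```

```text
{'t': 0.0, 'q': array([ 1.1479,  0.4778,  0.0223,  1.5565, -0.0115,  1.1093, -0.0831]), 'joint_vel': array([-0.0012, -0.0005, -0.0006,  0.0009,  0.0009,  0.0027, -0.0007]), 'joint_torque': array([ -0.0005, -59.6438,   1.6077, -28.1189,   0.0125,   0.0095,
         0.    ]), 'eef_pos': array([ 0.2088, -0.6412,  0.2061]), 'tool_rot': array([-0.1102, -0.6982, -0.1115,  0.6985]), 'contact_force': array([ 0.0599,  0.0433, -0.6713]), 'torque': array([-0.0057,  0.0129,  0.0439]), 'gripper_width': 1.000385211667204} 0.0187
scene {'mtx': array([[540.8045,   0.    , 312.1947],
       [  0.    , 540.8045, 248.07  ],
       [  0.    ,   0.    ,   1.    ]]), 'k1': -0.1111490628348633, 'origin': array([-0.3115, -0.88  ,  0.7098]), 'rotation': array([ 0.7807,  0.4922, -0.199 , -0.3296])}
top {'mtx': array([[573.2667,   0.    , 313.88  ],
       [  0.    , 573.2667, 232.7323],
       [  0.    ,   0.    ,   1.    ]]), 'k1': -0.08914146159100915, 'origin': array([ 0.2365, -0.0122,  1.6278]), 'rotation': array([ 0.7198,  0.0755, -0.0715, -0.6864])}
wrist {'mtx': array([[423.7332,   0.    , 324.1963],
       [  0.    , 423.7332, 246.646 ],
       [  0.    ,   0.    ,   1.    ]]), 'k1': 0.013984592082856101, 'T_tool_cam': array([[ 0.0008,  0.2901, -0.957 , -0.1658],
       [ 1.    ,  0.0003,  0.0009,  0.0005],
       [ 0.0006, -0.957 , -0.2901, -0.073 ],
       [ 0.    ,  0.    ,  0.    ,  1.    ]])}
```

View pics/scene0.png

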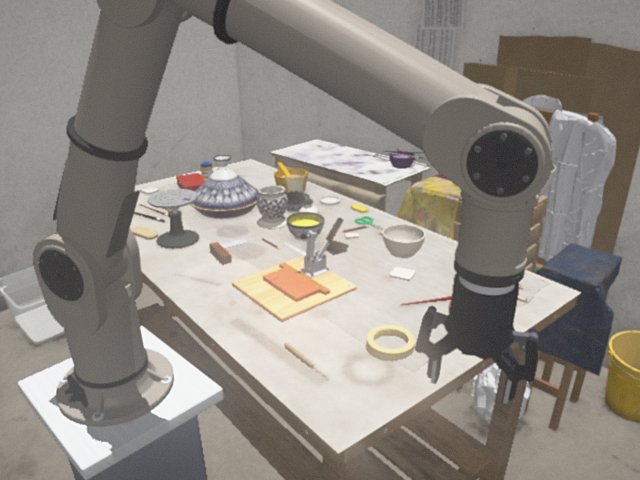

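View pics/top0.png

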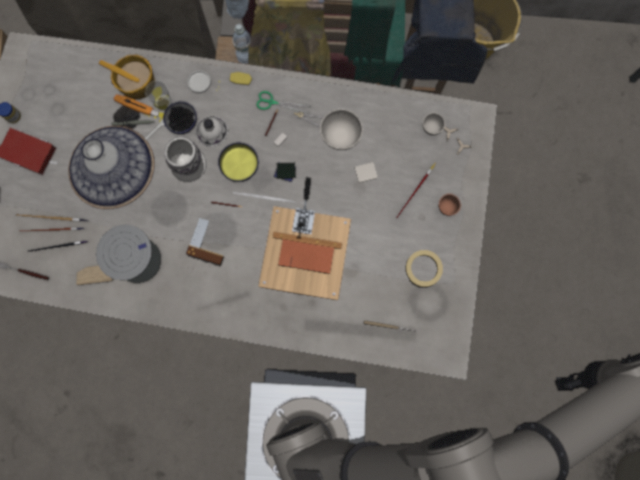

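View pics/wrist0.png

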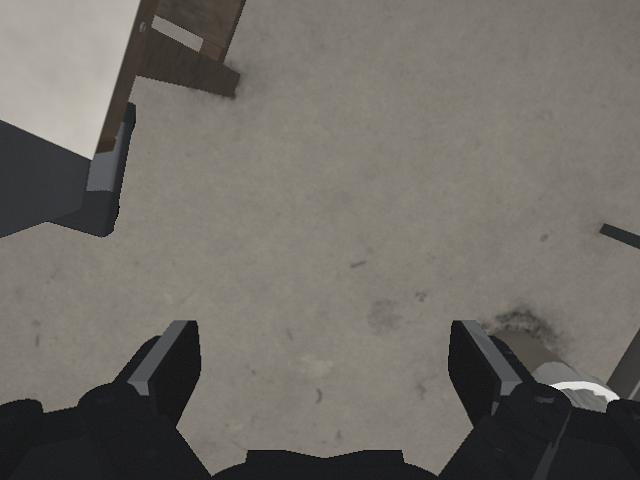

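```bash
python3 - <<'E'
from h import *
p=np.load('top0.npz')['p'];c=p[170:320,160:400]
cv2.imwrite('pics/top0z.png',cv2.resize(c,None,fx=3.3,fy=3.3,interpolation=cv2.INTER_CUBIC)[:,:,::-1])
np.set_printoptions(precision=4,suppress=True)
C=cam('top')
print(onplane(C,[[188,252],[223,261],[205,256],[200,222]],.026))
print(onplane(C,[[305,265],[272,207],[350,215],[338,299],[261,290]],.012))
print(onplane(C,[[424,268],[365,322],[411,330]],.01))
print(onplane(C,[[235,203],[167,208]],0.0))
E
```

```text
[[0.5016 0.3606 0.026 ]
 [0.4806 0.2584 0.026 ]
 [0.4924 0.3109 0.026 ]
 [0.5906 0.3339 0.026 ]]
[[ 0.4825  0.026   0.012 ]
 [ 0.6483  0.1306  0.012 ]
 [ 0.6351 -0.097   0.012 ]
 [ 0.3903 -0.0717  0.012 ]
 [ 0.4052  0.1466  0.012 ]]
[[ 0.49   -0.314   0.01  ]
 [ 0.3296 -0.1499  0.01  ]
 [ 0.313  -0.2795  0.01  ]]
[[0.6584 0.2413 0.    ]
 [0.634  0.4414 0.    ]]
```

View pics/top0z.png

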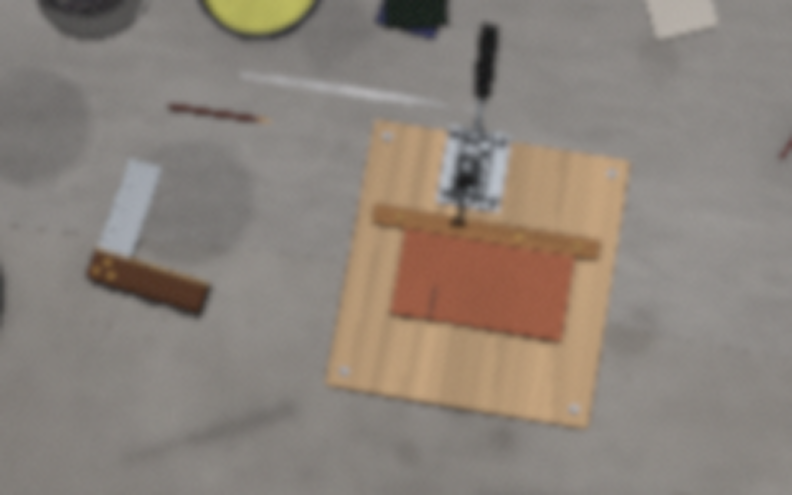

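```bash
cat > plan.py <<'E'
from h import *
np.set_printoptions(precision=4,suppress=True)
def Rdown(phi):
    # tool x down, tool y horizontal at heading phi ; z = x cross y
    x=np.array([0,0,-1.]);y=np.array([np.cos(phi),np.sin(phi),0]);return np.c_[x,y,np.cross(x,y)]
def rows(p0,R0,wps,n,dec=3):
    """wps list of (pos,phi), n rows each"""
    p=np.array(p0,float);M=np.array(R0);out=[]
    for (t,phi),k in zip(wps,n):
        Rt=Rdown(phi); rv=R.from_matrix(M.T@Rt).as_rotvec()
        ps=np.array(p);Ms=M.copy()
        for i in range(k):
            pt=ps+(np.array(t)-ps)*(i+1)/k; Mt=Ms@R.from_rotvec(rv*(i+1)/k).as_matrix()
            d=np.round(M.T@(pt-p)/.04,dec); a=np.round(R.from_matrix(M.T@Mt).as_rotvec()/(2*np.pi),4)
            out.append(list(map(float,d))+list(map(float,a)))
            p=p+M@d*.04; M=M@R.from_rotvec(a*2*np.pi).as_matrix()
    for i in range(0,len(out),8): print(str(out[i:i+8]).replace('0.0,','0,').replace('-0,','0,'))
    print('end',p,M[:,1], 'maxstep mm',max(np.linalg.norm(o[:3])*40 for o in out),'deg',max(np.linalg.norm(o[3:])*360 for o in out))
def now():
    o=bot.get_obs();return o,np.array(o['eef_pos']),Rq(o['tool_rot']).as_matrix()
E
python3 - <<'E'
from plan import *
o,p,M=now();print(p);print(M)
y=M[:,1];phi=np.arctan2(y[1],y[0]);print(phi)
rows(p,M,[((.34,-.55,.30),phi),((.47,-.30,.33),phi),((.47,-.14,.33),-.07)],[5,6,5])
E
```

```text
[ 0.2088 -0.6414  0.2064]
[[-0.0005  0.3096 -0.9509]
 [ 0.0013 -0.9509 -0.3096]
 [-1.     -0.0014  0.0001]]
-1.2560143154902048
[[-0.468, -0.232, -0.765, 0, 0, 0.0], [-0.468, -0.232, -0.765, 0, 0, 0.0001], [-0.468, -0.232, -0.765, 0, 0, 0.0], [-0.468, -0.232, -0.765, 0, 0, 0.0001], [-0.469, -0.231, -0.765, 0, 0, 0.0], [-0.125, -0.823, -0.838, 0, 0, 0.0], [-0.125, -0.823, -0.837, 0, 0, 0.0], [-0.125, -0.822, -0.838, 0, 0, 0.0]]
[[-0.125, -0.823, -0.837, 0, 0, 0.0], [-0.125, -0.823, -0.838, 0, 0, 0.0], [-0.125, -0.823, -0.837, 0, 0, 0.0], [0, -0.761, -0.248, -0.0378, 0, 0.0], [0, -0.681, -0.419, -0.0377, 0, 0.0], [0, -0.563, -0.568, -0.0378, 0, 0.0], [0.001, -0.414, -0.685, -0.0377, 0, 0.0], [0, -0.242, -0.762, -0.0378, 0, 0.0]]
end [ 0.47 -0.14  0.33] [ 0.9976 -0.0697 -0.0002] maxstep mm 47.247399928461675 deg 13.608
```

```bash
python3 - <<'E'
from plan import *
o,p,M=now()
phi=-1.256
rows(p,M,[((.34,-.55,.28),-1.2),((.46,-.30,.28),-.75),((.49,.09,.24),-.07)],[4,5,8],2)
E
```

```text
[[-0.46, -0.29, -0.96, -0.0022, 0, 0.0001], [-0.46, -0.28, -0.96, -0.0023, 0, 0.0], [-0.46, -0.26, -0.96, -0.0022, 0, 0.0001], [-0.46, -0.25, -0.97, -0.0022, 0, 0.0], [0, -0.95, -1.01, -0.0143, 0, 0.0], [0, -0.85, -1.09, -0.0144, 0, 0.0], [0, -0.75, -1.17, -0.0143, 0, 0.0], [0, -0.64, -1.23, -0.0143, 0, 0.0]]
[[0, -0.53, -1.28, -0.0143, 0, 0.0], [0.13, -0.76, -0.96, -0.0135, 0, 0.0], [0.12, -0.68, -1.01, -0.0136, 0, 0.0], [0.13, -0.59, -1.07, -0.0135, 0, 0.0], [0.12, -0.5, -1.12, -0.0135, 0, 0.0], [0.13, -0.4, -1.15, -0.0136, 0, 0.0], [0.12, -0.3, -1.19, -0.0135, 0, 0.0], [0.13, -0.2, -1.21, -0.0135, 0, 0.0]]
[[0.12, -0.1, -1.21, -0.0136, 0, 0.0]]
end [0.4898 0.0899 0.24  ] [ 0.9976 -0.0697 -0.0001] maxstep mm 55.58992714512225 deg 5.184
```

```bash
python3 - <<'E'
from plan import *
o,p,M=now()
phi=-1.256
rows(p,M,[((.34,-.55,.28),-1.2),((.46,-.30,.28),-.75),((.49,.09,.24),-.07)],[5,8,11],2)
E
```

```text
[[-0.37, -0.23, -0.77, -0.0018, 0, 0.0], [-0.37, -0.23, -0.76, -0.0018, 0, 0.0001], [-0.36, -0.21, -0.77, -0.0017, 0, 0.0], [-0.37, -0.21, -0.77, -0.0018, 0, 0.0001], [-0.37, -0.19, -0.78, -0.0018, 0, 0.0], [0, -0.59, -0.63, -0.009, 0, 0.0], [0, -0.56, -0.67, -0.0089, 0, 0.0], [0, -0.52, -0.69, -0.009, 0, 0.0]]
[[0, -0.47, -0.73, -0.0089, 0, 0.0], [0, -0.44, -0.74, -0.009, 0, 0.0], [0, -0.39, -0.78, -0.0089, 0, 0.0], [0, -0.35, -0.79, -0.009, 0, 0.0], [0, -0.31, -0.81, -0.0089, 0, 0.0], [0.09, -0.55, -0.7, -0.0098, 0, 0.0], [0.09, -0.52, -0.72, -0.0099, 0, 0.0], [0.09, -0.46, -0.76, -0.0098, 0, 0.0]]
[[0.09, -0.42, -0.79, -0.0099, 0, 0.0], [0.09, -0.36, -0.81, -0.0098, 0, 0.0], [0.1, -0.32, -0.83, -0.0099, 0, 0.0], [0.09, -0.26, -0.85, -0.0098, 0, 0.0], [0.09, -0.22, -0.86, -0.0098, 0, 0.0], [0.09, -0.15, -0.87, -0.0099, 0, 0.0], [0.09, -0.11, -0.89, -0.0098, 0, 0.0], [0.09, -0.05, -0.88, -0.0099, 0, 0.0]]
end [0.4898 0.0898 0.24  ] [ 0.9976 -0.0697 -0.0001] maxstep mm 36.051074879953305 deg 3.5640000000000005
```

step_arm:
  plan:
    - [-0.37,-0.23,-0.77,-0.0018,0,0]
    - [-0.37,-0.23,-0.76,-0.0018,0,0]
    - [-0.36,-0.21,-0.77,-0.0018,0,0]
    - [-0.37,-0.21,-0.77,-0.0018,0,0]
    - [-0.37,-0.19,-0.78,-0.0018,0,0]
    - [0,-0.59,-0.63,-0.009,0,0]
    - [0,-0.56,-0.67,-0.009,0,0]
    - [0,-0.52,-0.69,-0.009,0,0]
  fingers: -1

```text
t: 1.15
eef_pos: [0.3853, -0.4552, 0.2804]
tool_rot: [-0.19, -0.681, -0.19, 0.681]
contact_force: [0.0, -1.1, 0.1]
gripper_width: 1.004
```

step_arm:
  plan:
    - [0,-0.47,-0.73,-0.009,0,0]
    - [0,-0.44,-0.74,-0.009,0,0]
    - [0,-0.39,-0.78,-0.009,0,0]
    - [0,-0.35,-0.79,-0.009,0,0]
    - [0,-0.31,-0.81,-0.009,0,0]
    - [0.09,-0.55,-0.7,-0.0098,0,0]
    - [0.09,-0.52,-0.72,-0.0098,0,0]
    - [0.09,-0.46,-0.76,-0.0098,0,0]

```text
t: 2.15
eef_pos: [0.4676, -0.1916, 0.2697]
tool_rot: [-0.343, -0.618, -0.343, 0.618]
contact_force: [-0.2, 0.3, 0.4]
gripper_width: 1.004
```

step_arm:
  plan:
    - [0.09,-0.42,-0.79,-0.0098,0,0]
    - [0.09,-0.36,-0.81,-0.0098,0,0]
    - [0.1,-0.32,-0.83,-0.0098,0,0]
    - [0.09,-0.26,-0.85,-0.0098,0,0]
    - [0.09,-0.22,-0.86,-0.0098,0,0]
    - [0.09,-0.15,-0.87,-0.0098,0,0]
    - [0.09,-0.11,-0.89,-0.0098,0,0]
    - [0.09,-0.05,-0.88,-0.0098,0,0]

```text
t: 3.15
eef_pos: [0.4884, 0.0919, 0.2406]
tool_rot: [0.483, 0.516, 0.483, -0.516]
contact_force: [0.4, -0.1, 0.6]
gripper_width: 0.997
```

step_arm:
  plan:
    - [0,0,0,0,0,0]
    - [0,0,0,0,0,0]

```text
t: 3.4
eef_pos: [0.4886, 0.0896, 0.2406]
tool_rot: [-0.482, -0.517, -0.482, 0.517]
contact_force: [-0.0, 0.8, 0.6]
gripper_width: 1.002
```

```bash
python3 - <<'E'
from plan import *
o,p,M=now();print(p,M)
im,d=bot.read_camera('wrist');cv2.imwrite('pics/w1.png',im[:,:,::-1]);np.savez('w1.npz',p=im,d=d,eef=p,q=o['tool_rot'])
E
```

```text
[0.4886 0.0896 0.2406] [[-0.0003  0.9976 -0.0693]
 [-0.0005 -0.0693 -0.9976]
 [-1.     -0.0002  0.0006]]
```

View pics/w1.png

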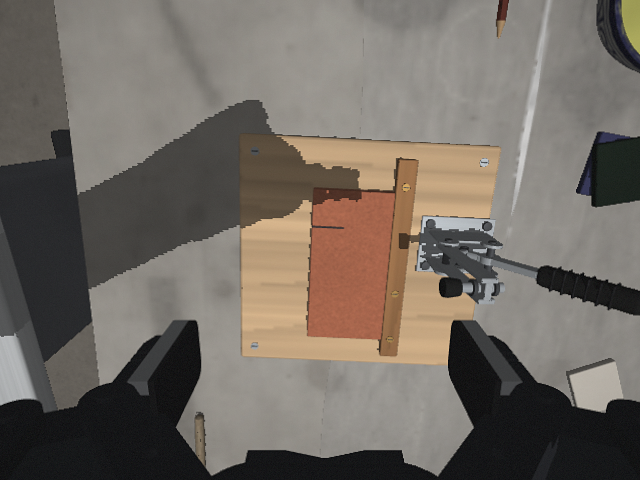

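```bash
cat > tile.py <<'E'
from plan import *
def fit(P):
    vx,vy,x,y=cv2.fitLine(np.float32(P),cv2.DIST_HUBER,0,1e-4,1e-4).ravel(); return np.array([x,y]),np.array([vx,vy])
def tile(fn):
    z=np.load(fn);im=z['p'];o=dict(eef_pos=z['eef'],tool_rot=z['q']);C=cam('wrist',o)
    hsv=cv2.cvtColor(im,cv2.COLOR_RGB2HSV)
    m=((hsv[...,0]<9)|(hsv[...,0]>172))&(hsv[...,1]>110)&(hsv[...,2]>30)
    m=cv2.morphologyEx(m.astype(np.uint8),cv2.MORPH_CLOSE,np.ones((7,7)))
    m=cv2.morphologyEx(m,cv2.MORPH_OPEN,np.ones((5,5)))
    n,l,s,c=cv2.connectedComponentsWithStats(m)
    return im,C,m,l,s
if __name__=='__main__':
    import sys
    im,C,m,l,s=tile('w1.npz')
    i=1+np.argmax(s[1:,4]);print(s[i])
    mm=(l==i).astype(np.uint8);cv2.imwrite('pics/mask1.png',cv2.resize(np.hstack([mm[120:380,220:520]*255]),None,fx=2,fy=2))
    g=im[120:380,220:520,::-1];cv2.imwrite('pics/w1z.png',cv2.resize(g,None,fx=2.6,fy=2.2,interpolation=cv2.INTER_NEAREST))
E
python3 tile.py
```

```text
[  308   188    86   151 11406]
```

View pics/mask1.png

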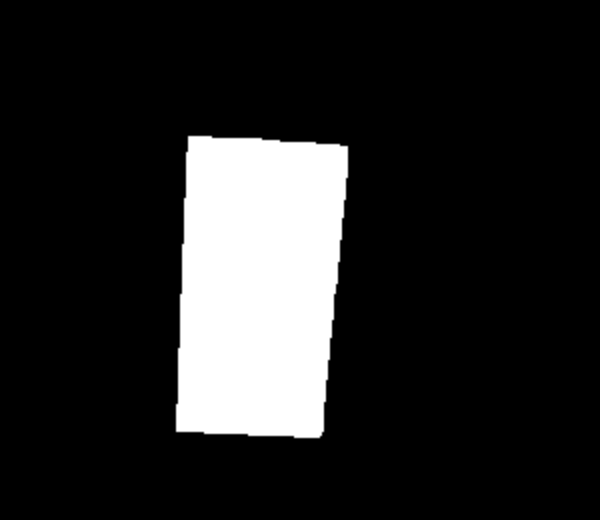

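View pics/w1z.png

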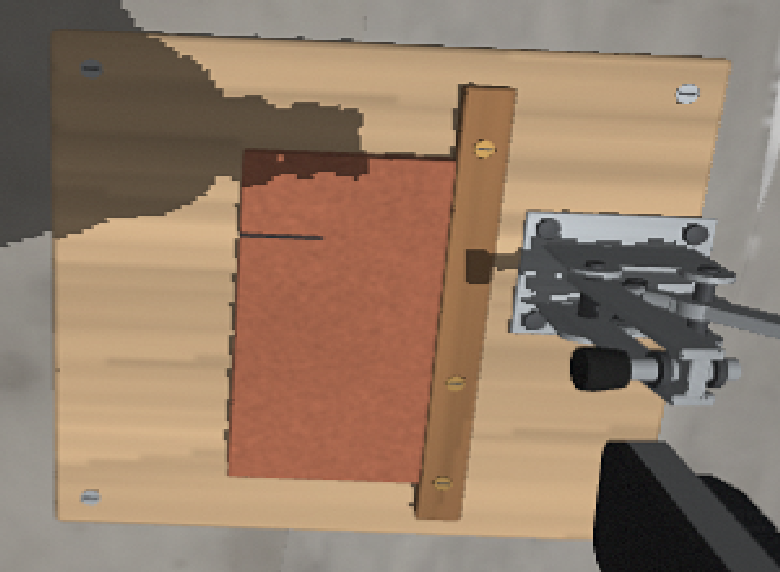

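```bash
cat > t2.py <<'E'
from tile import *
import sys
fn=sys.argv[1]
im,C,m,l,s=tile(fn)
i=1+np.argmax(s[1:,4]);mm=l==i;x0,y0,w,h,_=s[i]
rr=np.arange(y0+6,y0+h-6)
L=np.array([[np.where(mm[r])[0].min()-.5,r] for r in rr]);Rt=np.array([[np.where(mm[r])[0].max()+.5,r] for r in rr])
cc=np.arange(x0+14,x0+w-20)
B=np.array([[c,np.where(mm[:,c])[0].max()+.5] for c in cc]);T=np.array([[c,np.where(mm[:,c])[0].min()-.5] for c in cc])
for n,E in (('near',L),('back',Rt),('right end',B),('left end',T)):
    P=onplane(C,E,.024)[:,:2]; q,v=fit(P); 
    if n in('near','back') and v[1]<0: v=-v
    if n not in('near','back') and v[0]<0: v=-v
    yaw=np.arctan2(-v[0],v[1]) if n in('near','back') else np.arctan2(v[1],v[0])
    print(n,q,v,'yaw',yaw)
    if n=='near': qn,vn=q,v
    if n=='right end': qr=q
    if n=='back': print('width',abs(np.dot(q-qn,[vn[1],-vn[0]])))
    if n=='left end': print('length',np.dot(q-qr,vn))
# mark
g=cv2.cvtColor(im,cv2.COLOR_RGB2GRAY).astype(float)
pts=[]
for c in range(x0+6,x0+34):
    col=g[y0+22:y0+75,c]; base=np.median(col); wgt=np.clip(base-col-25,0,None)
    if wgt.sum()>20:
        pts.append([c,(wgt*np.arange(y0+22,y0+75)).sum()/wgt.sum()])
pts=np.array(pts);print(pts[:3],len(pts))
P=onplane(C,pts,.024)[:,:2];q,v=fit(P); 
if v[0]<0:v=-v
A=np.c_[v,-vn];s_=np.linalg.solve(A,qn-q);mk=q+v*s_[0]
print('mark yaw',np.arctan2(v[1],v[0]),'mark',mk)
E
python3 t2.py w1.npz
```

```text
near [0.4701 0.0307] [0.1164 0.9932] yaw -0.1166422
back [0.5437 0.0256] [0.1183 0.993 ] yaw -0.1185579
width 0.073710695
right end [ 0.5014 -0.0495] [ 0.9933 -0.1153] yaw -0.115531735
left end [0.5091 0.1   ] [ 0.9913 -0.132 ] yaw -0.13234706
length 0.14941776
[[314.     226.1967]
 [315.     226.3704]
 [316.     226.5   ]] 28
mark yaw -0.118975565 mark [0.4744 0.0679]
```

```bash
python3 - <<'E'
from plan import *
o,p,M=now()
rows(p,M,[((.50,.36,.20),-.2)],[7],2)
E
```

```text
[[0.14, -0.03, -0.97, 0.0029, 0, 0.0], [0.15, -0.04, -0.97, 0.003, 0, 0.0], [0.14, -0.07, -0.96, 0.0029, 0, 0.0], [0.15, -0.08, -0.97, 0.003, 0.0001, -0.0], [0.14, -0.1, -0.96, 0.0029, 0, 0.0], [0.15, -0.12, -0.96, 0.0029, 0, 0.0], [0.14, -0.13, -0.96, 0.003, 0, 0.0]]
end [0.5001 0.3599 0.2001] [ 0.9801 -0.1987 -0.    ] maxstep mm 39.39136961315258 deg 1.0805998334258617
```

step_arm:
  plan:
    - [0.14,-0.03,-0.97,0.003,0,0]
    - [0.15,-0.04,-0.97,0.003,0,0]
    - [0.14,-0.07,-0.96,0.003,0,0]
    - [0.15,-0.08,-0.97,0.003,0,0]
    - [0.14,-0.1,-0.96,0.003,0,0]
    - [0.15,-0.12,-0.96,0.003,0,0]
    - [0.14,-0.13,-0.96,0.003,0,0]
    - [0,0,0,0,0,0]

```text
t: 4.45
eef_pos: [0.4994, 0.3628, 0.1998]
tool_rot: [-0.447, -0.547, -0.448, 0.547]
contact_force: [0.3, -0.1, -0.0]
gripper_width: 0.998
```

```bash
python3 - <<'E'
from plan import *
o,p,M=now();print(p,M[:,1],o['joint_vel'])
im,d=bot.read_camera('wrist');cv2.imwrite('pics/w2.png',im[:,:,::-1]);np.savez('w2.npz',p=im,d=d,eef=p,q=o['tool_rot'])
E
```

```text
[0.4994 0.3628 0.1998] [ 0.9802 -0.1978 -0.0014] [ 0.0444 -0.0286  0.0306  0.0278  0.0069  0.0138  0.0325]
```

View pics/w2.png

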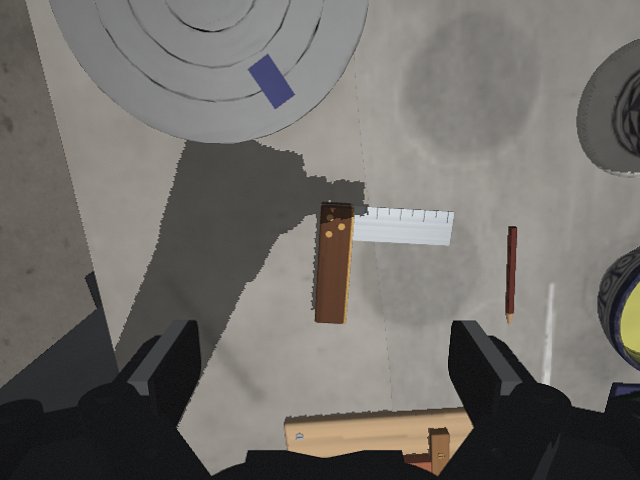

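```bash
cat > sq.py <<'E'
from tile import *
import sys
z=np.load(sys.argv[1]);im=z['p'];d=z['d'];C=cam('wrist',dict(eef_pos=z['eef'],tool_rot=z['q']))
box=[int(a) for a in sys.argv[2:6]]; base=float(sys.argv[6])
x0,x1,y0,y1=box
uu,vv=np.meshgrid(np.arange(x0,x1),np.arange(y0,y1));px=np.c_[uu.ravel(),vv.ravel()]
P=depthpts(C,px,d).reshape(y1-y0,x1-x0,3);Z=P[...,2]-base
print('floor z med',np.median(Z))
m=(Z>.021)&(Z<.031); print('top z',np.median(Z[m]),m.sum())
mb=(Z>.009)&(Z<.018); print('blade z',np.median(Z[mb]),mb.sum())
r=cv2.minAreaRect(np.float32(px[m.ravel()])); print('rect px',r)
bp=cv2.boxPoints(r);W=onplane(C,bp,base+.026);print(W[:,:2])
Q=np.float32(onplane(C,px[m.ravel()],base+.026)[:,:2]);r=cv2.minAreaRect(Q);print('stock rect world',r)
cv2.imwrite('pics/sqz.png',cv2.resize(np.hstack([im[y0:y1,x0:x1,::-1],cv2.merge([m*255,mb*255,m*0]).astype(np.uint8)]),None,fx=3,fy=3,interpolation=cv2.INTER_NEAREST))
E
python3 sq.py w2.npz 300 465 190 335 0
```

```text
floor z med -0.000369654937434738
top z 0.024798085542119985 3809
blade z 0.01335646972075577 3453
rect px ((334.3923034667969, 264.4384765625), (33.892181396484375, 116.87533569335938), 3.1798300743103027)
[[0.4701 0.2678]
 [0.4968 0.3692]
 [0.5234 0.3622]
 [0.4991 0.2601]]
stock rect world ((0.4968898296356201, 0.3149398863315582), (0.10490024089813232, 0.027799054980278015), 75.28630828857422)
```

```bash
python3 - <<'E'
import cv2;print(cv2.imread('pics/sqz.png').shape)
a=cv2.imread('pics/sqz.png');cv2.imwrite('pics/sqz2.png',cv2.resize(a,(800,351)))
E
```

```text
(435, 990, 3)
```

View pics/sqz2.png

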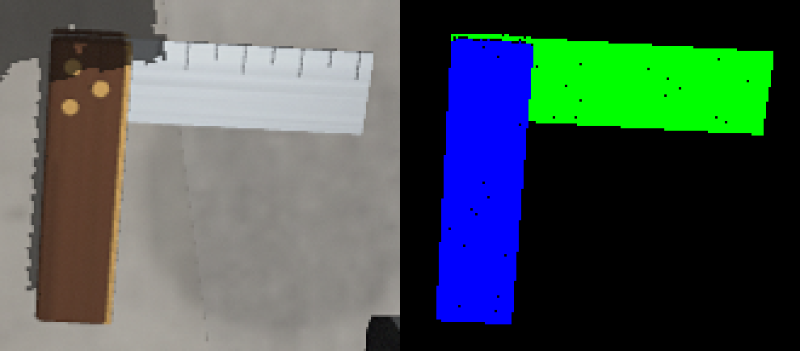

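```bash
python3 - <<'E'
from plan import *
o,p,M=now();print(p,M[:,1])
rows(p,M,[((.4969,.3149,.10),-.2568),((.4969,.3149,.013),-.2568)],[4,4],3)
E
```

```text
[0.5002 0.3606 0.1998] [ 0.9799 -0.1997 -0.0006]
[[0.624, 0.038, 0.284, 0.0022, 0, 0.0], [0.624, 0.041, 0.283, 0.0022, 0.0001, 0.0], [0.624, 0.045, 0.283, 0.0023, 0, 0.0001], [0.624, 0.049, 0.282, 0.0022, 0, -0.0], [0.544, 0, 0, 0, 0, -0.0], [0.543, 0, 0, 0, 0, -0.0], [0.544, 0, 0, 0, 0, -0.0], [0.544, 0, 0, 0, 0, -0.0]]
end [0.4969 0.3149 0.013 ] [ 0.9672 -0.2541  0.    ] maxstep mm 27.46605177305249 deg 0.8287822391919363
```

step_arm:
  plan:
    - [0.624,0.04,0.283,0.0022,0,0]
    - [0.624,0.04,0.283,0.0022,0,0]
    - [0.624,0.045,0.283,0.0022,0,0]
    - [0.624,0.05,0.283,0.0022,0,0]
    - [0.544,0,0,0,0,0]
    - [0.544,0,0,0,0,0]
    - [0.544,0,0,0,0,0]
    - [0.544,0,0,0,0,0]

```text
t: 5.5
eef_pos: [0.4978, 0.3137, 0.0125]
tool_rot: [0.432, 0.56, 0.431, -0.56]
contact_force: [-0.3, 0.8, 0.3]
gripper_width: 1.003
```

step_arm:
  plan:
    - [0,0,0,0,0,0]

```text
t: 5.62
eef_pos: [0.4961, 0.3135, 0.0116]
tool_rot: [-0.432, -0.559, -0.432, 0.561]
contact_force: [0.0, -1.3, -0.6]
gripper_width: 0.996
```

```bash
python3 - <<'E'
from plan import *
o,p,M=now();print(p,M[:,1],o['contact_force'])
im,d=bot.read_camera('wrist');cv2.imwrite('pics/w3.png',im[:,:,::-1]);np.savez('w3.npz',p=im,d=d,eef=p,q=o['tool_rot'])
E
```

```text
[0.4961 0.3135 0.0116] [ 0.9671 -0.2545 -0.0021] [ 0.0177 -1.2527 -0.5568]
```

View pics/w3.png

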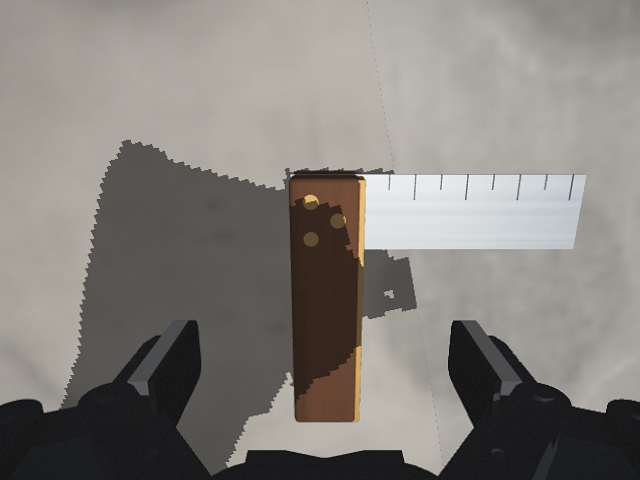

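step_arm:
  plan:
    - [-0.03,0,0,0,0,0]
    - [0,0,0,0,0,0]
    - [0,0,0,0,0,0]
    - [0,0,0,0,0,0]
    - [0,0,0,0,0,0]
    - [0,0,0,0,0,0]
  fingers: 1
  force: 50

```text
t: 6.42
eef_pos: [0.4971, 0.3148, 0.0146]
tool_rot: [-0.432, -0.56, -0.432, 0.56]
contact_force: [0.1, -0.5, 0.3]
gripper_width: 0.001
```

```bash
python3 - <<'E'
from plan import *
o,p,M=now();print(p,M[:,1],o['contact_force'],o['gripper_width'])
im,d=bot.read_camera('wrist');cv2.imwrite('pics/w4.png',im[:,:,::-1]);np.savez('w4.npz',p=im,d=d,eef=p,q=o['tool_rot'])
E
```

```text
[0.4971 0.3148 0.0146] [ 0.9672 -0.2542  0.    ] [ 0.0859 -0.464   0.282 ] 0.0005359607545561768
```

View pics/w4.png

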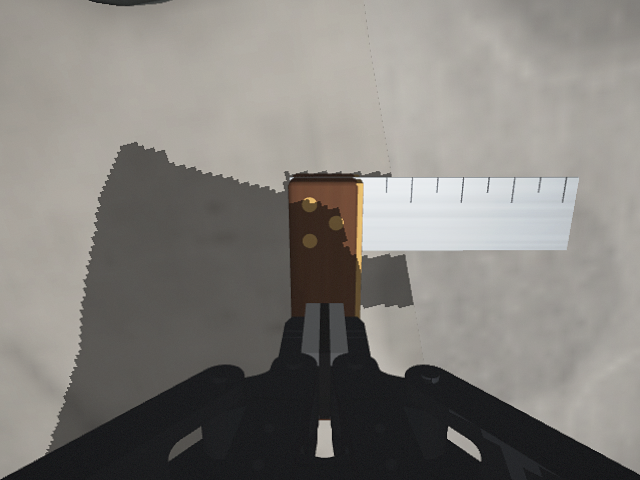

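```bash
python3 - <<'E'
from plan import *
for fn in ('w3.npz','w4.npz'):
    z=np.load(fn);C=cam('wrist',dict(eef_pos=z['eef'],tool_rot=z['q']));d=z['d'];print(fn)
    px=[[325,250],[325,295],[312,300],[312,308],[312,330],[312,345],[338,308],[325,410],[185,322],[185,340],[325,320],[460,325],[465,340]]
    P=depthpts(C,px,d);M=Rq(z['q']).as_matrix()
    for a,b in zip(px,P): print(a,b,(b-z['eef'])@M)
E
```

```text
w3.npz
[325, 250] [0.5023 0.3381 0.0242] [-0.0127 -0.0003 -0.0253]
[325, 295] [0.4977 0.3206 0.0249] [-0.0134 -0.0003 -0.0072]
[312, 300] [0.4924 0.3202 0.0259] [-0.0143 -0.0053 -0.0055]
[312, 308] [0.4913 0.3165 0.0248] [-0.0132 -0.0054 -0.0016]
[312, 330] [0.4887 0.307  0.0244] [-0.0127 -0.0055  0.0082]
[312, 345] [0.4871 0.301  0.0253] [-0.0136 -0.0055  0.0145]
[338, 308] [0.5012 0.314  0.0252] [-0.0136  0.0048 -0.0018]
[325, 410] [0.4843 0.2699 0.0255] [-0.0138 -0.0003  0.0452]
[185, 322] [0.4551 0.3352 0.0541] [-0.0424 -0.0452 -0.0104]
[185, 340] [0.4564 0.3322 0.061 ] [-0.0494 -0.0433 -0.0078]
[325, 320] [0.4949 0.31   0.0244] [-0.0128 -0.0003  0.0038]
[460, 325] [0.54   0.3123 0.055 ] [-0.0435  0.0427 -0.0099]
[465, 340] [0.539  0.3116 0.0629] [-0.0514  0.0419 -0.0089]
w4.npz
[325, 250] [0.503  0.3386 0.0248] [-0.0102 -0.0003 -0.0245]
[325, 295] [0.4983 0.3205 0.0247] [-0.0101 -0.0003 -0.0058]
[312, 300] [0.4928 0.3199 0.0249] [-0.0103 -0.0055 -0.0038]
[312, 308] [0.4952 0.3264 0.0472] [-0.0326 -0.0048 -0.0107]
[312, 330] [0.4954 0.3257 0.0619] [-0.0473 -0.0044 -0.0101]
[312, 345] [0.4957 0.3256 0.0709] [-0.0563 -0.0041 -0.0101]
[338, 308] [0.5038 0.3238 0.0466] [-0.032   0.0042 -0.0104]
[325, 410] [0.4944 0.3062 0.0749] [-0.0603 -0.0003  0.0091]
[185, 322] [ 0.4276  0.3129 -0.002 ] [ 0.0166 -0.0667  0.0195]
[185, 340] [ 0.4248  0.3043 -0.001 ] [ 0.0156 -0.0672  0.0285]
[325, 320] [0.4994 0.3248 0.0554] [-0.0408 -0.0003 -0.0102]
[460, 325] [ 0.5531  0.2792 -0.0003] [0.0149 0.0633 0.0202]
[465, 340] [ 0.5543  0.2702 -0.0011] [0.0157 0.0667 0.0286]
```

```bash
python3 - <<'E'
from plan import *
for fn,cols,rr in (('w4.npz',(308,313,338,342),range(299,308)),('w3.npz',(190,460),range(318,326))):
    z=np.load(fn);C=cam('wrist',dict(eef_pos=z['eef'],tool_rot=z['q']));d=z['d'];M=Rq(z['q']).as_matrix()
    for c in cols:
        P=depthpts(C,[[c,r] for r in rr],d);print(fn,c,((P-z['eef'])@M)[:,[0,2]].tolist().__repr__()[:400])
E
```

```text
w4.npz 308 [[-0.010114582724015482, -0.004084240944597635], [-0.009792419243941905, -0.0035081836428788697], [-0.010517651782160147, -0.0033987579503503974], [-0.010170355596574848, -0.002809441139142862], [-0.02805292766486626, -0.010483156017235533], [-0.029302311144467866, -0.010668072312801024], [-0.029455762245422356, -0.010356383369773842], [-0.029937295841525505, -0.010196508150107688], [-0.0292462636
w4.npz 313 [[-0.00997843551587014, -0.0040232372889458575], [-0.010295804446255758, -0.003731423810428963], [-0.009377780817948803, -0.002887492725376829], [-0.009929247566845732, -0.0026999987602986733], [-0.025621770799733184, -0.009380129486903607], [-0.027366662065694256, -0.00978430999360576], [-0.02935613001174362, -0.010309952195549548], [-0.02971660519345665, -0.01009389229565686], [-0.03188823042575
w4.npz 338 [[-0.010643414386088833, -0.004314722339989433], [-0.010014826262982958, -0.003603766306298609], [-0.0099040770628341, -0.0031205976953840916], [-0.010053900805831422, -0.002753603754087581], [-0.027514111813972952, -0.010235884314254314], [-0.027547874948172724, -
[... 618 characters left out ...]
370023245, 0.016234188626841423], [-0.0404594289716494, -0.010126916831508565], [-0.04191366519552395, -0.010501120518199365], [-0.04207052270974998, -0.010225536647021354], [-0.04395169348043804, -0.010829278448132288], [-0.04356333912980114, -0.010279927977661947], [-0.04373433400829903, -0.010016165746273932]]
w3.npz 460 [[0.011048355707365275, 0.014703627203203397], [0.012760831524332635, 0.016061625791079802], [-0.04131568892411506, -0.010536543482364248], [-0.042194969486440685, -0.010623732254419283], [-0.042435797492379745, -0.01039172832482483], [-0.04281575753198702, -0.010231528213347475], [-0.0428045273900816, -0.009872403652993434], [-0.04350705406258006, -0.009880737261080174]]
```

step_arm:
  plan:
    - [0,0,0,0,0,0]
    - [0,0,0,0,0,0]
    - [0,0,0,0,0,0]
    - [0,0,0,0,0,0]
    - [0.25,0,0,0,0,0]
    - [0.25,0,0,0,0,0]
    - [0.27,0,0,0,0,0]
  fingers: -1

```text
t: 7.35
eef_pos: [0.4969, 0.3146, -0.0173]
tool_rot: [-0.432, -0.56, -0.432, 0.56]
contact_force: [0.3, 0.3, 0.4]
gripper_width: 1.0
```

step_arm:
  plan:
    - [0,0,0,0,0,0]
    - [0,0,0,0,0,0]
    - [0,0,0,0,0,0]
    - [0,0,0,0,0,0]
    - [0,0,0,0,0,0]
    - [0,0,0,0,0,0]
  fingers: 1
  force: 50

```text
t: 8.1
eef_pos: [0.4975, 0.3152, -0.0156]
tool_rot: [0.432, 0.56, 0.432, -0.56]
contact_force: [0.2, -1.0, 5.7]
gripper_width: 0.318
```

```bash
python3 - <<'E'
from plan import *
o,p,M=now();print(p,M[:,1],o['contact_force'],o['gripper_width'])
im,d=bot.read_camera('wrist');cv2.imwrite('pics/w5.png',im[:,:,::-1]);np.savez('w5.npz',p=im,d=d,eef=p,q=o['tool_rot'])
E
```

```text
[ 0.4975  0.3152 -0.0156] [ 0.9672 -0.2542  0.0007] [ 0.217  -0.9606  5.6747] 0.31770008068884353
```

View pics/w5.png

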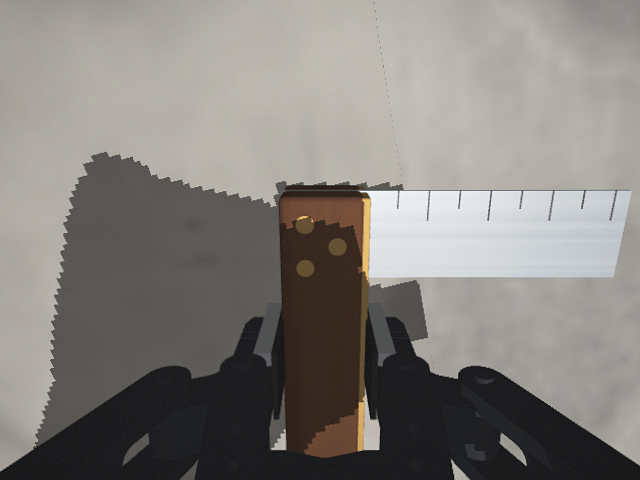

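```bash
cat > rel.py <<'E'
from tile import *
import sys
def relpose(fn,box,base):
    """blade outer edge line & heel-end/ stock sides in TOOL frame horizontal coords (y,z) ; base=world z of square underside"""
    z=np.load(fn);im=z['p'];d=z['d'];C=cam('wrist',dict(eef_pos=z['eef'],tool_rot=z['q']))
    return im,d,C,z['eef'],Rq(z['q']).as_matrix()
if __name__=='__main__':
    fn='w5.npz'
    im,d,C,e,M=relpose(fn,None,0)
    for c in (262,268,274,376,380,386):
        P=(depthpts(C,[[c,r] for r in range(298,322,2)],d)-e)@M;print(c,P[:,0])
    g=cv2.cvtColor(im,cv2.COLOR_RGB2GRAY).astype(int)
    E=[]
    for c in range(400,620,4):
        r=np.arange(180,200); k=np.argmax(np.abs(np.diff(g[180:200,c])));E.append([c,180+k+.5])
    E=np.array(E);print(E[::10])
    W=onplane(C,E,.0145);T=(W-e)@M;q,v=fit(T[:,1:]);print('blade edge in tool yz',q,v,'ang',np.arctan2(v[1],v[0]))
    # rect of stock top by depth
    uu,vv=np.meshgrid(np.arange(255,376),np.arange(188,290));px=np.c_[uu.ravel(),vv.ravel()]
    P=depthpts(C,px,d);m=(P[:,2]>.021)&(P[:,2]<.031);Q=onplane(C,px[m],.026);T=(Q-e)@M
    r=cv2.minAreaRect(np.float32(T[:,1:]));print(r,cv2.boxPoints(r))
E
python3 rel.py
```

```text
262 [-0.015  -0.0142 -0.0145 -0.015  -0.0138 -0.016  -0.0141 -0.0156 -0.0143
 -0.0139 -0.031  -0.0315]
268 [-0.0151 -0.0148 -0.015  -0.028  -0.0291 -0.0312 -0.0322 -0.0347 -0.0356
 -0.037  -0.0399 -0.0414]
274 [-0.0138 -0.0147 -0.0151 -0.0291 -0.0293 -0.0317 -0.0331 -0.0354 -0.037
 -0.0373 -0.0386 -0.0412]
376 [-0.0147 -0.0153 -0.0142 -0.0274 -0.0309 -0.0315 -0.0319 -0.0345 -0.0369
 -0.0381 -0.0402 -0.0406]
380 [-0.014  -0.0135 -0.0156 -0.0278 -0.0294 -0.0305 -0.0319 -0.0345 -0.0362
 -0.0369 -0.0395 -0.0398]
386 [-0.0142 -0.0148 -0.015  -0.0137 -0.0152 -0.0147 -0.015  -0.0153 -0.0148
 -0.0145 -0.0309 -0.0397]
[[400.  190.5]
 [440.  190.5]
 [480.  190.5]
 [520.  190.5]
 [560.  190.5]
 [600.  190.5]]
blade edge in tool yz [ 0.0543 -0.0507] [1.     0.0021] ang 0.002146971
((-0.00047376006841659546, -0.03652552515268326), (0.027444949373602867, 0.030190687626600266), 0.018602358177304268) [[-0.0142 -0.0214]
 [-0.0142 -0.0516]
 [ 0.0133 -0.0516]
 [ 0.0132 -0.0214]]
```

step_arm:
  plan:
    - [0,0,0,0,0,0]
    - [0,0,0,0,0,0]
    - [-0.05,0,0.03,0,0,0]
    - [0,0,0,0,0,0]
  fingers: -0.2

```text
t: 8.65
eef_pos: [0.4968, 0.3136, -0.0141]
tool_rot: [-0.432, -0.56, -0.432, 0.56]
contact_force: [0.4, -0.0, 0.1]
gripper_width: 0.603
```

step_arm:
  plan:
    - [0,0,0,0,0,0]
    - [0,0,0,0,0,0]
    - [0,0,0,0,0,0]
    - [0,0,0,0,0,0]
    - [0,0,0,0,0,0]
  fingers: 1
  force: 60

```text
t: 9.28
eef_pos: [0.497, 0.3139, -0.0139]
tool_rot: [0.432, 0.56, 0.432, -0.56]
contact_force: [-0.5, -1.4, 4.7]
gripper_width: 0.31
```

```bash
python3 - <<'E'
from plan import *
o,p,M=now();print(o['t'],p,M[:,1],o['contact_force'],o['gripper_width'])
psi=-.1175;ex=np.array([np.cos(psi),np.sin(psi),0]);ey=np.array([-np.sin(psi),np.cos(psi),0])
mk=np.array([.4744,.0679,0])
org=mk-.014*ex-.0525*ey
print('org',org)
# origin in tool: z=+.0006+..; square y = -tool z  -> TCP = org - (tool z offset of origin)*toolz = org + off*ey
off=.0015-.0012
tcp=org+off*ey; zg=p[2]
hov=tcp-.020*ex
h1=hov.copy();h1[2]=zg+.012+.05
h2=hov.copy();h2[2]=zg+.012+.006
l=p.copy();l[2]+=.06
print('tcp',tcp,'zg',zg)
rows(p,M,[(l,-.2568),(h1,psi),(h2,psi)],[3,9,4],2)
E
```

```text
9.275 [ 0.497   0.3139 -0.0139] [ 0.9672 -0.2541  0.0004] [-0.5012 -1.3524  4.7343] 0.31024930313470495
org [0.4543 0.0174 0.    ]
tcp [0.4544 0.0177 0.    ] zg -0.013895579909984641
[[-0.5, 0, 0, 0, 0, -0.0], [-0.5, 0, 0, 0, 0, -0.0], [-0.5, 0, 0, 0, -0.0001, -0.0001], [-0.01, 0.04, 0.83, -0.0025, 0, 0.0], [0, 0.03, 0.84, -0.0024, 0, 0.0], [-0.01, 0.01, 0.83, -0.0025, 0, 0.0], [0, 0, 0.84, -0.0025, 0, 0.0], [-0.01, -0.01, 0.83, -0.0024, 0, 0.0]]
[[0, -0.03, 0.83, -0.0025, 0, 0.0], [-0.01, -0.03, 0.84, -0.0025, 0, 0.0], [0, -0.05, 0.83, -0.0024, 0, 0.0], [-0.01, -0.07, 0.83, -0.0025, 0, 0.0], [0.28, 0, 0, 0, 0, 0.0], [0.27, 0, 0, 0, 0, 0.0], [0.28, 0, 0, 0, 0, 0.0], [0.27, 0, 0, 0, 0, 0.0]]
end [0.4344 0.0202 0.0042] [ 0.9931 -0.1172 -0.0003] maxstep mm 33.62380109386801 deg 0.9
```

step_arm:
  plan:
    - [-0.3,0,0,0,0,0]
    - [-0.4,0,0,0,0,0]
    - [-0.4,0,0,0,0,0]
    - [-0.4,0,0,0,0,0]
    - [0,0,0,0,0,0]

```text
t: 9.9
eef_pos: [0.4978, 0.3144, 0.0477]
tool_rot: [0.432, 0.561, 0.432, -0.559]
contact_force: [0.4, 0.4, -2.1]
gripper_width: 0.306
```

```bash
python3 - <<'E'
from plan import *
o,p,M=now();print(o['t'],p,M[:,1],o['contact_force'],o['torque'],o['gripper_width'])
im,d=bot.read_camera('wrist');cv2.imwrite('pics/w6.png',im[:,:,::-1]);np.savez('w6.npz',p=im,d=d,eef=p,q=o['tool_rot'])
E
```

```text
9.9 [0.4978 0.3144 0.0477] [ 0.9671 -0.2544  0.0022] [ 0.3862  0.4436 -2.1082] [-0.088  -0.0504  0.0098] 0.30607392321411653
```

View pics/w6.png

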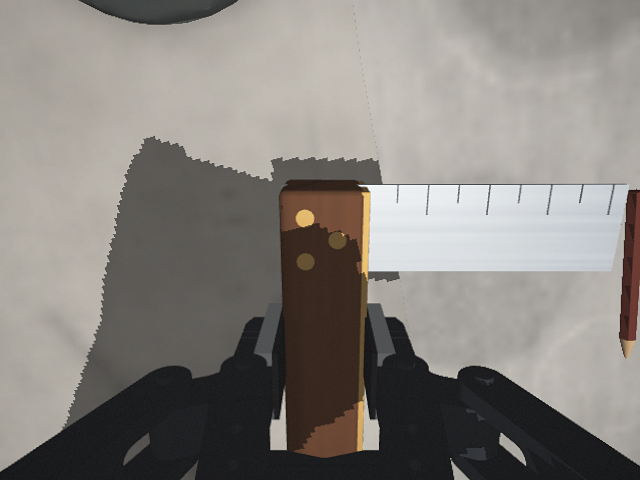

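```bash
cat > tilt.py <<'E'
from plan import *
import sys
z=np.load(sys.argv[1]);C=cam('wrist',dict(eef_pos=z['eef'],tool_rot=z['q']));d=z['d'];M=Rq(z['q']).as_matrix()
def pl(x0,x1,y0,y1):
    uu,vv=np.meshgrid(np.arange(x0,x1),np.arange(y0,y1));px=np.c_[uu.ravel(),vv.ravel()]
    T=(depthpts(C,px,d)-z['eef'])@M; A=np.c_[T[:,1:],np.ones(len(T))]
    s=np.linalg.lstsq(A,T[:,0],rcond=None)[0]; T0=np.median(T,0); return s,T0
for b in ((290,360,195,440),(390,600,190,265)):
    s,t=pl(*b);print('height x = a*y+b*z+c',s,'med',t)
E
python3 tilt.py w5.npz; python3 tilt.py w6.npz
```

```text
height x = a*y+b*z+c [ 0.0044  0.0545 -0.0405] med [-0.0405 -0.0005 -0.0114]
height x = a*y+b*z+c [ 0.0578  0.2682 -0.0224] med [-0.029   0.0558 -0.0384]
height x = a*y+b*z+c [ 0.004   0.0424 -0.0389] med [-0.0388 -0.0005 -0.0105]
height x = a*y+b*z+c [ 0.0658  0.3097 -0.0198] med [-0.0273  0.0565 -0.038 ]
```

```bash
python3 - <<'E'
from plan import *
for f in ('w5.npz','w6.npz'):
    z=np.load(f);C=cam('wrist',dict(eef_pos=z['eef'],tool_rot=z['q']));d=z['d'];M=Rq(z['q']).as_matrix()
    for c in (400,500,600,325):
        px=[[cc,r] for r in range(195,262,8) for cc in range(c-4,c+5)]
        T=(depthpts(C,px,d)-z['eef'])@M; T=T.reshape(-1,9,3); print(f,c,np.median(T[:,:,0],1)*1000)
    px=[[cc,r] for r in range(200,440,20) for cc in range(300,350)]
    T=(depthpts(C,px,d)-z['eef'])@M; T=T.reshape(-1,50,3); print('stock',np.median(T[:,:,0],1)*1000, np.median(T[:,:,2],1)*1000)
E
```

```text
w5.npz 400 [-29.0487 -29.4051 -28.6173 -29.0773 -29.2619 -28.8673 -28.8121 -28.5281
 -28.651 ]
w5.npz 500 [-29.0434 -29.3772 -28.9406 -28.9711 -29.1094 -28.845  -29.2801 -28.838
 -29.2692]
w5.npz 600 [-28.9055 -28.9342 -28.4926 -28.8307 -28.9631 -28.9645 -28.9941 -28.5781
 -28.4301]
w5.npz 325 [-38.0626 -40.2721 -40.4862 -40.5219 -40.4183 -40.3094 -40.9654 -40.386
 -40.9932]
stock [-40.2581 -40.5879 -40.7699 -40.5921 -40.3861 -40.6608 -40.5266 -40.5126
 -40.6915 -40.6503 -40.5288 -40.5412] [-49.5843 -43.5204 -37.2725 -30.7455 -23.9944 -17.2418 -10.1119  -2.8218
   4.5676  12.3142  20.3609  28.5626]
w6.npz 400 [-27.537  -27.1158 -27.4059 -27.4423 -27.1425 -27.2935 -27.2896 -27.378
 -27.0459]
w6.npz 500 [-27.2749 -27.7122 -27.2042 -27.4882 -27.5156 -27.4679 -27.3407 -27.5735
 -27.0879]
w6.npz 600 [-26.999  -27.3717 -27.5235 -26.8083 -27.3347 -26.8093 -27.0422 -27.2386
 -27.3076]
w6.npz 325 [-38.8429 -38.8031 -38.4762 -38.9682 -38.5268 -39.3464 -38.5935 -38.6647
 -38.7076]
stock [-38.9064 -38.9325 -38.9979 -38.8809 -38.7851 -38.8303 -38.7216 -38.952
 -38.8147 -38.6838 -38.8776 -38.9722] [-49.3326 -43.1315 -36.771  -30.1693 -23.372  -16.4285  -9.2071  -1.9512
   5.7308  13.6545  21.5921  29.8345]
```

```bash
python3 - <<'E'
from tile import *
z=np.load('w6.npz');im=z['p'];C=cam('wrist',dict(eef_pos=z['eef'],tool_rot=z['q']));e=z['eef'];M=Rq(z['q']).as_matrix()
g=cv2.cvtColor(im,cv2.COLOR_RGB2GRAY).astype(int)
E=np.array([[c,175+np.argmax(np.diff(g[175:195,c]))+.5] for c in range(400,610,4)]);print(E[::8])
W=onplane(C,E,e[2]+.0284);T=(W-e)@M;q,v=fit(T[:,1:]);print(q,v)
o,p,Mn=now();print(p)
E
```

```text
[[400.  184.5]
 [432.  184.5]
 [464.  184.5]
 [496.  184.5]
 [528.  184.5]
 [560.  184.5]
 [592.  184.5]]
[ 0.0636 -0.0523] [1.     0.0025]
[0.4973 0.3139 0.0466]
```

step_arm:
  plan:
    - [-0.01,0.04,0.83,-0.0025,0,0]
    - [0,0.03,0.84,-0.0025,0,0]
    - [-0.01,0.01,0.83,-0.0025,0,0]
    - [0,0,0.84,-0.0025,0,0]
    - [-0.01,-0.01,0.83,-0.0025,0,0]
    - [0,-0.03,0.83,-0.0025,0,0]
    - [-0.01,-0.03,0.84,-0.0025,0,0]
    - [0,-0.05,0.83,-0.0025,0,0]

```text
t: 10.95
eef_pos: [0.441, 0.0513, 0.047]
tool_rot: [-0.466, -0.531, -0.466, 0.532]
contact_force: [0.1, -0.4, -1.9]
gripper_width: 0.311
```

step_arm:
  plan:
    - [-0.01,-0.07,0.83,-0.0025,0,0]
    - [0.28,0,0,0,0,0]
    - [0.28,0,0,0,0,0]
    - [0.28,0,0,0,0,0]
    - [0.2,0,0,0,0,0]
    - [0,0,0,0,0,0]
    - [0,0,0,0,0,0]

```text
t: 11.82
eef_pos: [0.4348, 0.0203, 0.0063]
tool_rot: [0.47, 0.528, 0.47, -0.528]
contact_force: [-0.2, -0.7, -1.0]
gripper_width: 0.312
```

```bash
python3 - <<'E'
from plan import *
o,p,M=now();print(o['t'],p,M[:,1],o['contact_force'],o['torque'],o['gripper_width'])
im,d=bot.read_camera('wrist');cv2.imwrite('pics/w7.png',im[:,:,::-1]);np.savez('w7.npz',p=im,d=d,eef=p,q=o['tool_rot'])
E
```

```text
11.825 [0.4348 0.0203 0.0063] [ 0.9934 -0.1148  0.0003] [-0.1639 -0.6984 -1.0424] [0.017  0.0169 0.018 ] 0.3115228739144653
```

View pics/w7.png

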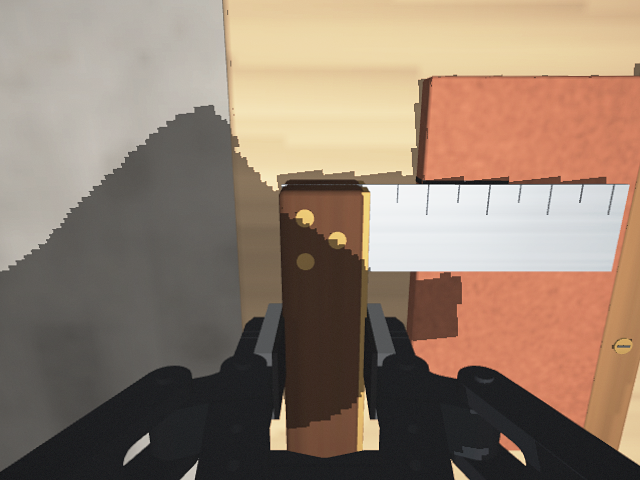

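```bash
cat > cmp.py <<'E'
from tile import *
import sys
fn=sys.argv[1]; h=float(sys.argv[2]) # world z of blade top
z=np.load(fn);im=z['p'];C=cam('wrist',dict(eef_pos=z['eef'],tool_rot=z['q']));e=z['eef'];M=Rq(z['q']).as_matrix()
x0,x1,y0,y1=[int(a) for a in sys.argv[3:7]]
cv2.imwrite('pics/z_'+fn[:-4]+'.png',cv2.resize(im[y0:y1,x0:x1,::-1],None,fx=6,fy=6,interpolation=cv2.INTER_NEAREST))
g=cv2.cvtColor(im,cv2.COLOR_RGB2GRAY)
for c in range(x0+5,x1,12): print(c,g[y0:y1,c])
E
python3 cmp.py w7.npz .0347 410 530 165 200
```

```text
415 [109 110 111 111 112 113 115 115 113 115 118 113 113 116  92  88 112 115
 112 132 252 246 243 243 243 243 243 243 243 243 243 243 243 243 243]
427 [161 162 160 161 163 163 165 165 167 167 164 164 163 163 171  55  22  29
  20 129 253 247 244 244 210 220 220 221 168 184 131 124 148 151 150]
439 [158 160 161 161 161 162 160 160 160 164 164 164 166 173  86  54  31  23
  18 135 253 245 242 242 242 242 242 241 242 242 242 242 242 242 242]
451 [159 160 160 161 162 160 161 159 160 161 161 166  75  76  80  56  26  25
  15 136 252 244 242 241 242 241 241 241 241 241 241 242 242 241 241]
463 [160 161 158 159 161 161 162 161 162 161 165  76  77  77  81  56  27  25
  18  82 254 243 241 241 240 240 240 239 240 240 240 240 240 240 240]
475 [167 165 165 160 162 156 158 157 158 158 158 157 158 158 165  47  23  28
  23  83 252 242 239 239 239 238 238 238 238 239 239 239 239 238 238]
487 [159 160 160 161 161 160 162 162 163 162 164 164 166 170  76  50  24  27
  20  85 252 241 239 240 240 240 240 242 243 245 246 246 247 212 224]
499 [154 155 154 153 154 155 155 156 158 157 157 161 167  73  77  51  28  26
  23  92 249 238 235 234 235 235 234 235 235 235 236 236 236 235 234]
511 [155 155 156 156 155 154 153 152 152 154 156 154 158 157 156 155 159  66
  69  95 245 235 233 233 233 233 232 232 232 233 233 233 234 232 233]
523 [159 159 158 158 157 156 155 151 149 149 149 152 151 155 156  69  74  75
  76 103 244 234 232 232 231 230 230 230 230 231 231 231 232 230 230]
```

View pics/z_w7.png

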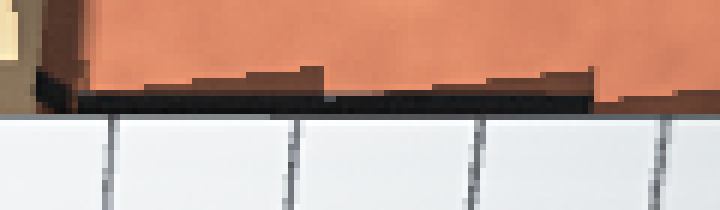

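```bash
python3 - <<'E'
from tile import *
z=np.load('w7.npz');C=cam('wrist',dict(eef_pos=z['eef'],tool_rot=z['q']));e=z['eef']
psi=-.1175;ey=np.array([-np.sin(psi),np.cos(psi),0]);ex=np.array([np.cos(psi),np.sin(psi),0])
L=onplane(C,[[430,180.0],[500,180.0]],.024);print('line left edge',L, 'ang',np.arctan2(*(L[1]-L[0])[[1,0]]))
for h in (.0347,.0337,.0357):
    B=onplane(C,[[430,184.5],[500,184.5],[600,184.5]],h);print(h,B@ey-L[0]@ey,'ang',np.arctan2(*(B[2]-B[0])[[1,0]]))
T=onplane(C,[[427,85],[419,180]],.024);print('near edge',T@ex, 'blade edge->', (e+.014*ex)@ex,'tile yaw',np.arctan2(-(T[0]-T[1])[0],(T[0]-T[1])[1]))
E
```

```text
line left edge [[0.4767 0.0683 0.024 ]
 [0.5008 0.0655 0.024 ]] ang -0.11702286939425435
0.0347 [0. 0. 0.] ang -0.11739545652860581
0.0337 [-0.0001 -0.0001 -0.0001] ang -0.1173954565286058
0.0357 [0.0002 0.0002 0.0002] ang -0.11739545652860571
near edge [0.4621 0.4616] blade edge-> 0.44337964169093236 tile yaw -0.13376178788252077
```

step_arm:
  plan:
    - [0.08,0,0.022,0,0,0]
    - [0.08,0,0,0,0,0]
    - [0.03,0,0,0,0,0]
    - [0,0,0,0,0,0]

```text
t: 12.38
eef_pos: [0.4344, 0.0191, -0.0015]
tool_rot: [-0.47, -0.528, -0.47, 0.528]
contact_force: [-0.4, 0.4, -1.0]
gripper_width: 0.309
```

step_arm:
  plan:
    - [0.012,0,0,0,0,0]
    - [0,0,0,0,0,0]

```text
t: 12.62
eef_pos: [0.4345, 0.0191, -0.0018]
tool_rot: [0.47, 0.528, 0.47, -0.528]
contact_force: [-0.3, 0.4, -1.5]
gripper_width: 0.307
```

step_arm:
  plan:
    - [0.012,0,0,0,0,0]
    - [0,0,0,0,0,0]

```text
t: 12.88
eef_pos: [0.4345, 0.0191, -0.002]
tool_rot: [-0.47, -0.528, -0.47, 0.528]
contact_force: [-0.9, 0.1, 5.1]
gripper_width: 0.311
```

step_arm:
  plan:
    - [0.012,0,0,0,0,0]
    - [0,0,0,0,0,0]

```text
t: 13.12
eef_pos: [0.4345, 0.0191, -0.002]
tool_rot: [-0.471, -0.528, -0.47, 0.528]
contact_force: [-4.5, -0.5, 12.8]
gripper_width: 0.309
```

step_arm:
  plan:
    - [-0.018,0,0,0,0,0]
    - [0,0.1,0,0,0,0]
    - [0,0.1,0,0,0,0]
    - [0,0.1,0,0,0,0]
    - [0,0.08,0,0,0,0]
    - [0,0,0,0,0,0]
    - [0,0,0,0,0,0]

```text
t: 14.0
eef_pos: [0.4418, 0.0176, -0.0022]
tool_rot: [-0.469, -0.523, -0.473, 0.532]
contact_force: [-23.5, 3.7, 37.5]
gripper_width: 0.312
```

step_arm:
  plan:
    - [0,0.03,0,0,0,0]
    - [0,0.02,0,0,0,0]
    - [0,0,0,0,0,0]

```text
t: 14.38
eef_pos: [0.4418, 0.0175, -0.0022]
tool_rot: [-0.468, -0.522, -0.473, 0.533]
contact_force: [-30.5, 3.9, 45.5]
gripper_width: 0.31
```

step_arm:
  plan:
    - [0,-0.05,0,0,0,0]
    - [0,-0.08,0,0,0,0]
    - [0,-0.1,0,0,0,0]
    - [0,0,0,0,0,0]

```text
t: 14.88
eef_pos: [0.4415, 0.018, -0.0021]
tool_rot: [-0.47, -0.527, -0.47, 0.529]
contact_force: [-4.5, -0.1, 8.9]
gripper_width: 0.313
```

```bash
python3 - <<'E'
from plan import *
o,p,M=now();print(o['t'],p,M[:,0],M[:,1],o['contact_force'],o['torque'],o['gripper_width'])
im,d=bot.read_camera('wrist');cv2.imwrite('pics/w8.png',im[:,:,::-1]);np.savez('w8.npz',p=im,d=d,eef=p,q=o['tool_rot'])
im,d=bot.read_camera('scene');c=im[230:340,210:380];cv2.imwrite('pics/s8.png',cv2.resize(c,None,fx=4.5,fy=4.5,interpolation=cv2.INTER_CUBIC)[:,:,::-1])
E
```

```text
14.875 [ 0.4415  0.018  -0.0021] [-0.0015 -0.0007 -1.    ] [ 0.9933 -0.1153 -0.0015] [-4.5456 -0.0772  8.8917] [0.062  1.2158 0.0648] 0.3128810232524245
```

View pics/w8.png

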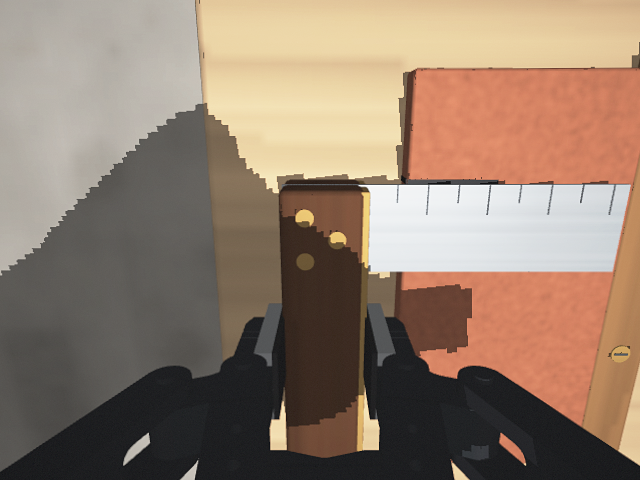

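View pics/s8.png

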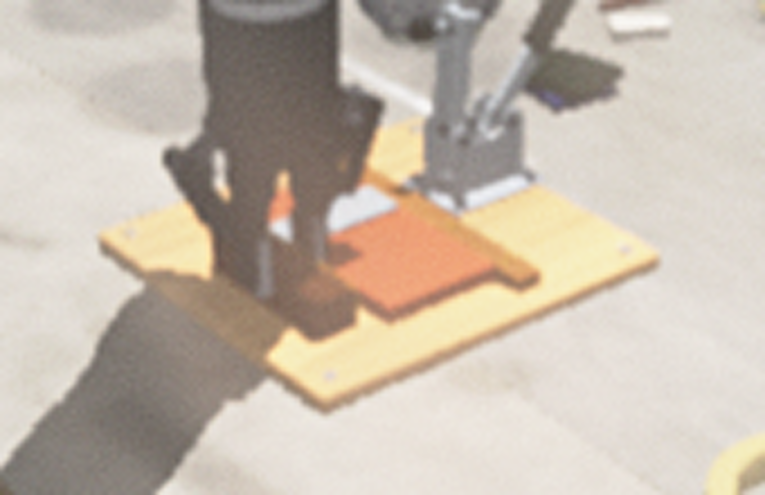

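```bash
python3 - <<'E'
from plan import *
z=np.load('w8.npz');C=cam('wrist',dict(eef_pos=z['eef'],tool_rot=z['q']));d=z['d'];M=Rq(z['q']).as_matrix()
for r in (300,304,308,312,316,318,320,324,330,340):
    P=depthpts(C,[[c,r] for c in range(364,416,5)],d);T=(P-z['eef'])@M
    print(r,' '.join('%d,%d,%d'%tuple(t*1000) for t in T))
P=depthpts(C,[[c,r] for r in (190,230,265) for c in (380,450,520,600,625)],d);print((P[:,2]*1000).reshape(3,5))
P=depthpts(C,[[500,100],[560,100],[480,300],[560,300],[300,60],[330,120],[622,320],[618,380]],d);print(P*1000)
E
python3 - <<'E'
import cv2
a=cv2.imread('pics/w8.png');cv2.imwrite('pics/w8z.png',cv2.resize(a[150:350,350:640],None,fx=2.7,fy=2.7,interpolation=cv2.INTER_NEAREST))
E
```

```text
300 -37,12,-15 -12,16,-4 -14,18,-5 -12,20,-4 -12,22,-4 -13,24,-5 -13,26,-5 -23,26,-9 -24,28,-10 -24,29,-10 -25,31,-10
304 -39,12,-15 -28,15,-10 -28,16,-10 -27,18,-9 -12,22,-3 -13,24,-3 -13,26,-3 -24,26,-8 -25,27,-9 -24,30,-8 -25,31,-9
308 -38,12,-13 -31,14,-10 -30,16,-9 -31,18,-10 -12,22,-1 -12,24,-1 -13,26,-1 -23,26,-6 -24,28,-7 -25,29,-7 -24,31,-7
312 -38,12,-12 -34,14,-10 -34,16,-10 -34,17,-10 -12,22,0 -13,24,0 -13,26,0 -22,26,-4 -25,28,-5 -24,30,-5 -24,32,-5
316 -38,12,-10 -37,14,-10 -38,15,-10 -37,17,-9 -37,19,-10 -14,24,1 -14,26,0 -23,26,-3 -25,28,-4 -24,30,-4 -24,32,-3
318 -38,12,-9 -39,13,-10 -39,15,-10 -39,17,-10 -39,18,-10 -31,21,-6 -31,23,-6 -25,26,-3 -25,28,-3 -24,30,-2 -24,32,-3
320 -38,12,-9 -41,13,-10 -40,15,-10 -40,17,-10 -40,18,-9 -33,21,-6 -32,23,-6 -31,25,-5 -24,28,-2 -24,30,-2 -24,32,-2
324 -38,12,-7 -43,13,-10 -43,15,-10 -43,16,-10 -43,18,-10 -35,21,-6 -35,22,-6 -35,24,-5 -25,28,0 -24,30,0 -26,31,-1
330 -37,12,-4 -47,13,-10 -47,14,-10 -47,16,-10 -48,17,-10 -39,20,-5 -39,22,-5 -39,24,-5 -39,25,-6 -25,30,1 -25,32,1
340 -38,12,-1 -52,12,-9 -54,13,-10 -54,15,-10 -53,16,-10 -53,18,-10 -46,21,-6 -47,22,-6 -45,24,-5 -46,26,-6 -24,32,6
[[25.7318 25.2582 25.7551 25.6584 25.8119]
 [25.7918 24.9377 26.2371 24.9062 21.2555]
 [24.7664 26.4998 26.1842 25.427  21.2617]]
[[504.5433  89.6102  22.8295]
 [523.3166  87.3563  22.2887]
 [497.7435  21.9164  22.7876]
 [525.7154  19.0589  23.5233]
 [443.4562 109.8166  11.477 ]
 [451.2012  89.8479   9.527 ]
 [549.676    7.2751  21.2124]
 [551.102  -19.3021  19.965 ]]
```

View pics/w8z.png

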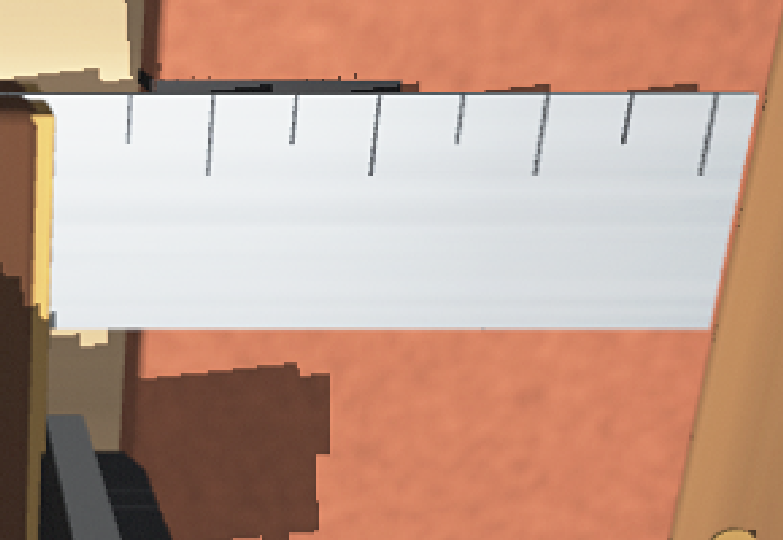

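step_arm:
  plan:
    - [-0.03,0,0,0,0,0]
    - [0,0,0,0,0,0]

```text
t: 15.22
eef_pos: [0.443, 0.0182, -0.0009]
tool_rot: [0.47, 0.528, 0.47, -0.528]
contact_force: [0.1, 0.3, -1.8]
gripper_width: 0.309
```

step_arm:
  plan:
    - [-0.012,0,0,0,0,0]
    - [0,0,0,0,0,0]

```text
t: 15.48
eef_pos: [0.4425, 0.0182, -0.0004]
tool_rot: [0.47, 0.528, 0.47, -0.528]
contact_force: [0.2, 0.4, -1.1]
gripper_width: 0.312
```

step_arm:
  plan:
    - [0,0.05,0,0,0,0]
    - [0,0.05,0,0,0,0]
    - [0,0,0,0,0,0]

```text
t: 15.85
eef_pos: [0.4467, 0.0177, -0.0004]
tool_rot: [0.47, 0.528, 0.47, -0.528]
contact_force: [-0.2, 0.1, -1.5]
gripper_width: 0.314
```

step_arm:
  plan:
    - [0,0.05,0,0,0,0]
    - [0,0.05,0,0,0,0]
    - [0,0,0,0,0,0]

```text
t: 16.23
eef_pos: [0.4487, 0.0172, -0.0007]
tool_rot: [-0.47, -0.527, -0.471, 0.529]
contact_force: [-5.4, 0.9, 2.3]
gripper_width: 0.309
```

```bash
python3 - <<'E'
from plan import *
o,p,M=now();print(o['t'],p,M[:,0],M[:,1],o['contact_force'],o['torque'],o['gripper_width'])
im,d=bot.read_camera('wrist');cv2.imwrite('pics/w9.png',im[:,:,::-1]);np.savez('w9.npz',p=im,d=d,eef=p,q=o['tool_rot'])
E
python3 cmp.py w9.npz .0 385 505 165 200 >/dev/null
```

```text
16.225 [ 0.4487  0.0172 -0.0007] [-0.0029 -0.0006 -1.    ] [ 0.9934 -0.115  -0.0028] [-5.378   0.9197  2.2913] [0.1765 0.9936 0.0329] 0.30921931035077826
```

View pics/w9.png

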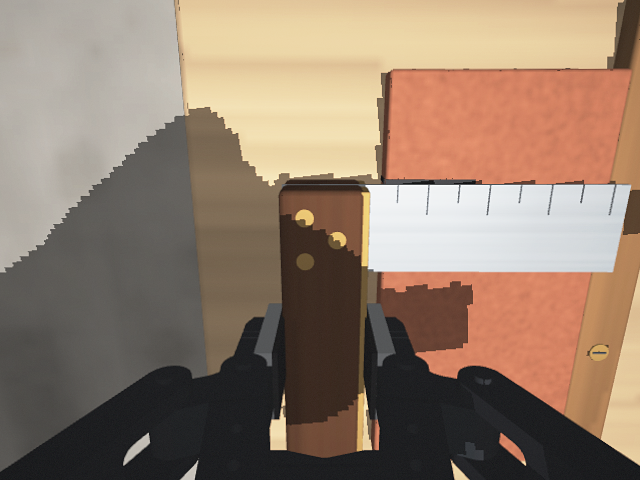

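View pics/z_w9.png

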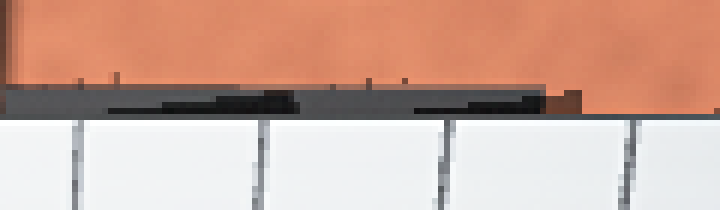

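```bash
python3 - <<'E'
from plan import *
z=np.load('w9.npz');C=cam('wrist',dict(eef_pos=z['eef'],tool_rot=z['q']));d=z['d'];M=Rq(z['q']).as_matrix()
im=z['p']
for r in (90,120,150,170,278,285,292): print(r,im[r,372:396].tolist().__repr__()[:0], cv2.cvtColor(im[r:r+1,368:400],cv2.COLOR_RGB2HSV)[0][:,[0,2]].tolist())
P=onplane(C,[[389,90],[386,130],[384,170],[378,285]],.024);print(((P-z['eef'])@M)*1000)
for r in (200,230,260,275,285,295,304,310):
    P=depthpts(C,[[c,r] for c in range(358,384,2)],d);T=(P-z['eef'])@M
    print(r,' '.join('%d,%d'%tuple(t[:2]*1000) for t in T))
E
```

```text
90  [[21, 235], [21, 235], [20, 236], [20, 235], [20, 236], [20, 235], [20, 236], [20, 235], [20, 235], [20, 236], [20, 236], [20, 236], [20, 238], [18, 235], [16, 111], [16, 119], [16, 118], [9, 88], [9, 84], [9, 82], [8, 83], [8, 112], [9, 165], [9, 191], [9, 215], [9, 227], [9, 226], [9, 225], [9, 224], [9, 222], [8, 221], [9, 221]]
120  [[21, 239], [21, 239], [21, 239], [21, 239], [20, 239], [20, 239], [20, 239], [20, 239], [21, 240], [21, 243], [19, 239], [15, 116], [15, 124], [17, 125], [16, 126], [14, 120], [8, 79], [8, 81], [8, 80], [9, 88], [8, 134], [9, 181], [9, 202], [9, 220], [9, 225], [9, 224], [9, 223], [9, 222], [9, 222], [9, 222], [8, 220], [9, 222]]
150  [[21, 234], [21, 234], [21, 235], [20, 234], [21, 235], [21, 235], [20, 240], [17, 230], [16, 113], [17, 119], [16, 119], [17, 120], [16, 120], [16, 119], [13, 107], [8, 84], [8, 84], [9, 80], [9, 95], [9, 149], [9, 183], [8, 207], [9, 223], [9, 224], [9, 224], [9, 223], [9, 224], [9, 222], [9, 220], [9, 220], [9, 221], [9, 222]]
170  [[21, 241], [21, 241], [21, 241], [21, 241], [21, 241], [21, 241], [21, 242], [21,
[... 1420 characters left out ...]
5 -28,15 -27,16 -26,17 -28,17 -28,18
230 -39,9 -38,10 -37,11 -38,11 -39,12 -39,12 -26,14 -28,15 -27,16 -27,16 -26,17 -27,18 -27,18
260 -38,10 -39,10 -38,11 -38,11 -39,12 -38,13 -27,15 -28,15 -26,16 -28,17 -26,17 -28,18 -27,19
275 -38,10 -38,10 -39,11 -38,12 -38,12 -12,16 -12,16 -11,17 -11,18 -13,19 -14,19 -19,19 -23,20
285 -39,10 -39,10 -39,11 -37,12 -37,12 -12,16 -11,17 -10,18 -12,18 -11,19 -16,19 -22,19 -22,20
295 -38,10 -38,10 -38,11 -38,12 -37,12 -11,16 -10,17 -11,18 -11,18 -11,19 -18,19 -21,19 -23,20
304 -38,10 -38,11 -38,11 -38,12 -38,13 -28,14 -28,15 -27,16 -27,16 -27,17 -27,18 -28,18 -23,20
310 -38,10 -38,11 -38,11 -38,12 -38,13 -33,14 -33,14 -34,15 -32,16 -33,16 -33,17 -33,18 -33,19
```

```bash
python3 - <<'E'
import cv2
a=cv2.imread('pics/w9.png');cv2.imwrite('pics/w9z.png',cv2.resize(a[160:360,340:480],None,fx=3.5,fy=3,interpolation=cv2.INTER_NEAREST))
E
```

```text
(no output)
```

View pics/w9z.png

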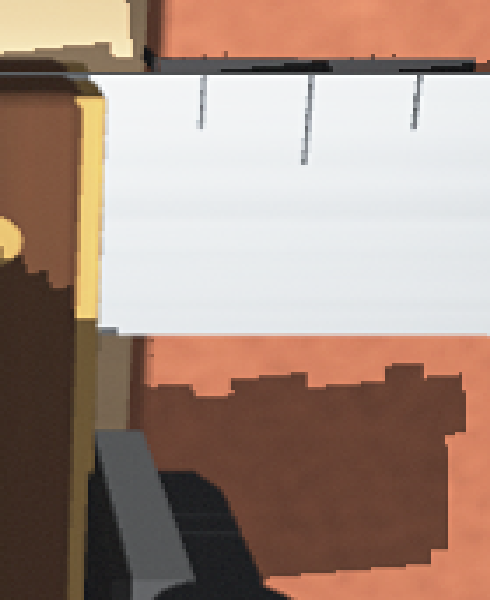

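step_arm:
  plan:
    - [0,-0.15,0,0,0,0]
    - [0,-0.2,0,0,0,0]
    - [0.02,0,0,0,0,0]
    - [0.012,0,0,0,0,0]
    - [0,0,0,0,0,0]

```text
t: 16.9
eef_pos: [0.4368, 0.0188, -0.0017]
tool_rot: [0.47, 0.528, 0.47, -0.528]
contact_force: [0.1, 0.6, -1.7]
gripper_width: 0.307
```

step_arm:
  plan:
    - [0,0,0,0,0,0]
    - [0,0,0,0,0,0]
    - [0,0,0,0,0,0]
    - [-0.06,0,0,0,0,0]
    - [-0.065,0,0,0,0,0]
  fingers: -0.2

```text
t: 17.52
eef_pos: [0.4364, 0.0189, 0.0035]
tool_rot: [0.47, 0.528, 0.47, -0.528]
contact_force: [-0.4, -0.1, 0.2]
gripper_width: 0.599
```

step_arm:
  plan:
    - [0,0,0,0,0,0]
    - [0,0,0,0,0,0]
    - [0,0,0,0,0,0]
    - [0,0,0,0,0,0]
    - [0,0,0,0,0,0]
  fingers: 1
  force: 60

```text
t: 18.15
eef_pos: [0.4366, 0.0188, 0.0038]
tool_rot: [0.47, 0.528, 0.47, -0.528]
contact_force: [-2.3, 0.6, 8.9]
gripper_width: 0.308
```

```bash
python3 - <<'E'
from plan import *
o,p,M=now();print(o['t'],p,M[:,0],M[:,1],o['contact_force'],o['torque'],o['gripper_width'])
im,d=bot.read_camera('wrist');cv2.imwrite('pics/w10.png',im[:,:,::-1]);np.savez('w10.npz',p=im,d=d,eef=p,q=o['tool_rot'])
E
```

```text
18.15 [0.4366 0.0188 0.0038] [ 0.0004 -0.0005 -1.    ] [ 0.9933 -0.1154  0.0005] [-2.3475  0.565   8.9099] [-0.0897  0.392  -0.0227] 0.30839287122957765
```

View pics/w10.png

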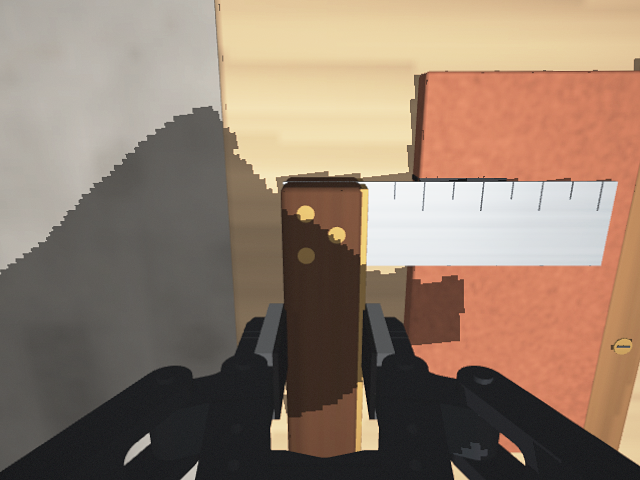

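step_arm:
  plan:
    - [-0.03,0,0,0,0,0]
    - [0,0.08,0,0,0,0]
    - [0,0.09,0,0,0,0]
    - [0,0.09,0,0,0,0]
    - [0,0.06,0,0,0,0]
    - [0,0,0,0,0,0]

```text
t: 18.95
eef_pos: [0.4494, 0.0174, 0.0045]
tool_rot: [0.47, 0.528, 0.47, -0.528]
contact_force: [0.2, -0.4, -0.6]
gripper_width: 0.307
```

step_arm:
  plan:
    - [0,0.04,0,0,0,0]
    - [0,0.04,0,0,0,0]
    - [0,0,0,0,0,0]

```text
t: 19.32
eef_pos: [0.4525, 0.017, 0.0045]
tool_rot: [0.47, 0.528, 0.47, -0.528]
contact_force: [0.2, 0.1, -1.2]
gripper_width: 0.307
```

```bash
python3 - <<'E'
from plan import *
o,p,M=now();print(o['t'],p,M[:,0],M[:,1],o['contact_force'],o['torque'],o['gripper_width'])
im,d=bot.read_camera('wrist');cv2.imwrite('pics/w11.png',im[:,:,::-1]);np.savez('w11.npz',p=im,d=d,eef=p,q=o['tool_rot'])
E
python3 cmp.py w11.npz .0 360 480 160 195
```

```text
19.325 [0.4525 0.017  0.0045] [ 0.0002  0.     -1.    ] [ 0.9933 -0.1154  0.0002] [ 0.1574  0.0969 -1.199 ] [-0.0063  0.0436  0.0762] 0.30666102097895526
365 [ 97  98  98 100 100 101 100 102 101  99 213 224 127 115 117 119 117 120
 119 119 119  87 255 246 164 119  74  65  91 180 217 212 211 211 211]
377 [164 162 161 161 159 159 161 162 165 164 165 165 164 162 162 162 163 150
  93  86  82  76 255 248 245 244 244 244 244 244 244 244 244 244 244]
389 [157 159 158 158 159 160 161 159 159 160 161 161 165 163 164 165 165 151
  91  85  83  79 255 247 244 244 244 244 244 244 244 244 244 244 244]
401 [156 159 160 162 160 160 160 161 161 159 159 159 160 159 160 160 161 145
  91  88  29  61 255 247 244 244 244 243 243 243 243 244 244 244 243]
413 [160 161 161 160 157 157 160 160 159 162 162 160 159 158 156 159 160 146
  92  33  20  64 255 247 244 243 243 243 243 243 243 243 243 243 243]
425 [169 168 168 166 162 161 159 157 157 158 159 157 157 158 155 155 158  94
  83  46  39  70 195 222 219 218 236 237 236 235 248 249 249 249 248]
437 [157 156 158 159 160 160 160 160 162 162 162 162 162 162 162 163 165 149
  81  80  76  74 254 246 242 242 242 242 242 241 242 242 243 242 242]
449 [151 153 153 153 153 154 154 154 156 156 157 157 157 157 157 159 161 145
  77  79  21  60 255 245 242 242 241 241 240 240 241 242 241 241 241]
461 [156 158 156 157 156 157 156 153 153 152 151 153 154 154 154 156 156 156
 162  72  72  75 253 243 240 240 240 239 239 239 239 240 240 240 240]
473 [157 160 158 158 159 160 158 156 155 151 150 150 150 149 152 154 154 157
 158 159 161  94 249 241 239 239 239 238 238 237 238 238 238 238 238]
```

View pics/z_w11.png

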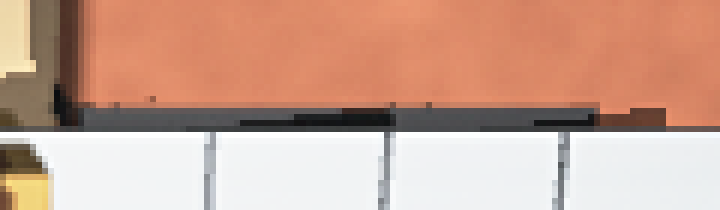

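View pics/w11.png

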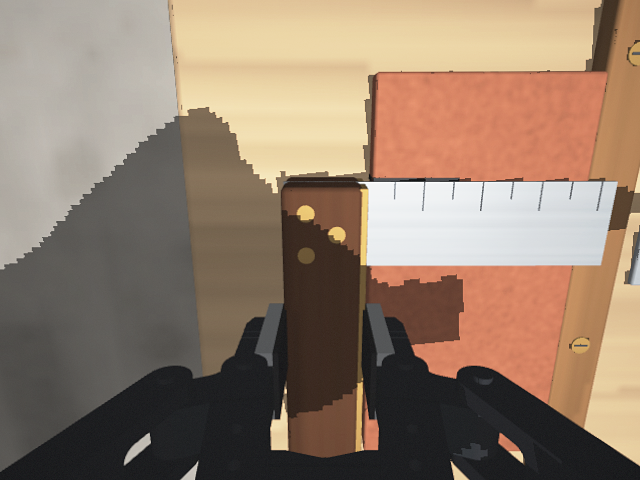

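```bash
python3 - <<'E'
from tile import *
z=np.load('w11.npz');C=cam('wrist',dict(eef_pos=z['eef'],tool_rot=z['q']));e=z['eef']
psi=-.1175;ey=np.array([-np.sin(psi),np.cos(psi),0]);ex=np.array([np.cos(psi),np.sin(psi),0])
L=onplane(C,[[380,177.4],[450,177.4]],.024);
for h in (.0273,.0283):
    B=onplane(C,[[380,181.5],[450,181.5],[600,181.5]],h);print(h,B@ey-L[0]@ey,'ang',np.arctan2(*(B[2]-B[0])[[1,0]]),np.arctan2(*(L[1]-L[0])[[1,0]]))
E
```

```text
0.0273 [-0.0009 -0.0009 -0.001 ] ang -0.11784764070637774 -0.11716411867307938
0.0283 [-0.0008 -0.0008 -0.0008] ang -0.1178476407063777 -0.11716411867307938
```

step_arm:
  plan:
    - [0,0.02,0,0,0,0]
    - [0,0.02,0,0,0,0]
    - [0,0,0,0,0,0]

```text
t: 19.75
eef_pos: [0.454, 0.0168, 0.0045]
tool_rot: [0.47, 0.528, 0.47, -0.528]
contact_force: [-0.7, 0.7, -1.8]
gripper_width: 0.308
```

step_arm:
  plan:
    - [0,0.015,0,0,0,0]
    - [0,0.01,0,0,0,0]
    - [0,0,0,0,0,0]

```text
t: 20.12
eef_pos: [0.4549, 0.0167, 0.0045]
tool_rot: [-0.47, -0.528, -0.47, 0.528]
contact_force: [0.9, -0.4, -1.0]
gripper_width: 0.307
```

step_arm:
  plan:
    - [0,0.015,0,0,0,0]
    - [0,0.01,0,0,0,0]
    - [0,0,0,0,0,0]

```text
t: 20.5
eef_pos: [0.455, 0.0166, 0.0043]
tool_rot: [-0.47, -0.528, -0.471, 0.528]
contact_force: [-4.4, 1.0, 1.3]
gripper_width: 0.302
```

step_arm:
  plan:
    - [0.015,0.01,0,0,0,0]
    - [0,0,0,0,0,0]
    - [0,0,0,0,0,0]

```text
t: 20.88
eef_pos: [0.455, 0.0165, 0.0038]
tool_rot: [-0.47, -0.527, -0.471, 0.529]
contact_force: [-6.6, 1.4, 5.4]
gripper_width: 0.308
```

```bash
python3 - <<'E'
from plan import *
o,p,M=now();print(o['t'],p,M[:,0],M[:,1],o['contact_force'],o['torque'],o['gripper_width'])
im,d=bot.read_camera('wrist');cv2.imwrite('pics/w12.png',im[:,:,::-1]);np.savez('w12.npz',p=im,d=d,eef=p,q=o['tool_rot'])
E
python3 cmp.py w12.npz .0 350 470 160 195 >/dev/null
```

```text
20.875 [0.455  0.0165 0.0038] [-0.0021 -0.0007 -1.    ] [ 0.9933 -0.1152 -0.002 ] [-6.6373  1.421   5.4195] [ 0.3019  1.4424 -0.0968] 0.30781688383716677
```

View pics/w12.png

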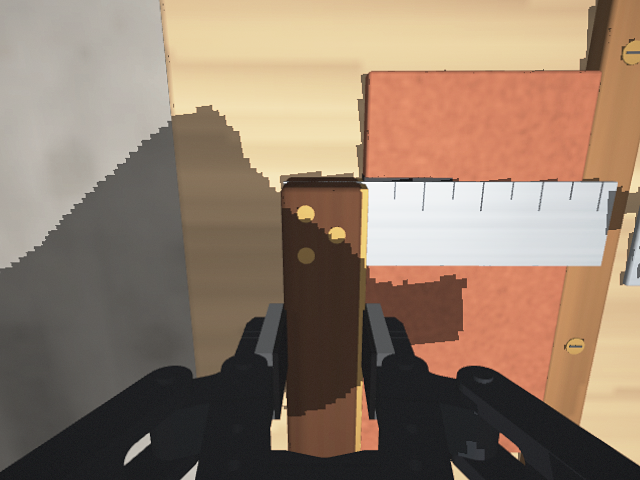

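step_arm:
  plan:
    - [0,0,0,0,0,0]
    - [0,0,0,0,0,0]
    - [0,0,0,0,0,0]
    - [-0.3,0,0,0,0,0]
    - [-0.6,0,0,0,0,0]
    - [-0.6,0,0,0,0,0]
    - [0,0,0,0,0,0]
    - [0,0,0,0,0,0]
  fingers: -0.2

```text
t: 21.92
eef_pos: [0.4562, 0.0163, 0.0639]
tool_rot: [-0.47, -0.528, -0.47, 0.528]
contact_force: [-0.1, 0.4, -0.3]
gripper_width: 0.603
```

```bash
python3 - <<'E'
from plan import *
o,p,M=now();print(o['t'],p,M[:,0],M[:,1],o['contact_force'],o['torque'],o['gripper_width'])
im,d=bot.read_camera('wrist');cv2.imwrite('pics/w13.png',im[:,:,::-1]);np.savez('w13.npz',p=im,d=d,eef=p,q=o['tool_rot'])
E
python3 cmp.py w13.npz .0 340 470 190 240 >/dev/null
```

```text
21.925 [0.4562 0.0163 0.0639] [ 0.0001 -0.0002 -1.    ] [ 0.9933 -0.1156  0.0002] [-0.0608  0.4303 -0.3002] [ 0.0099  0.0461 -0.0166] 0.6029238063307327
```

View pics/w13.png

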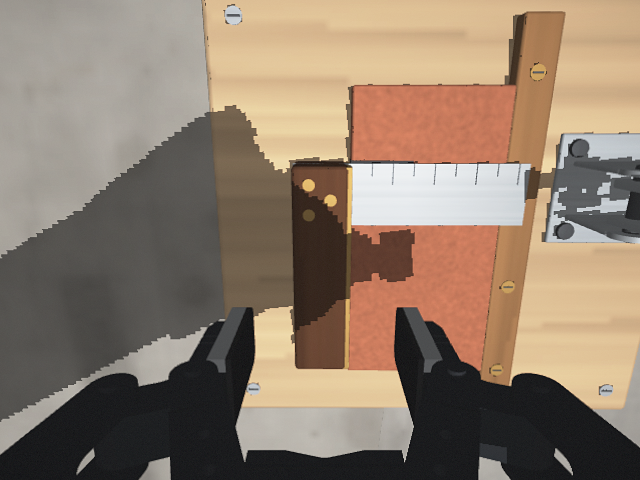

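```bash
python3 cmp.py w13.npz .0 340 440 145 180; python3 - <<'E'
import cv2
a=cv2.imread('pics/w13.png');cv2.imwrite('pics/w13z.png',cv2.resize(a[150:380,280:540],None,fx=3,fy=2.6,interpolation=cv2.INTER_NEAREST))
E
```

```text
345 [185 184 182 203 205 205 208 208 209 211 213 214 216 218 221 226 215  77
  75  62  35  43  67  70  79  87  87  88  88  87  88  87  84  88  86]
357 [149 149 148 146 144 144 143 147 151 151 151 149 145 143 146 114  79  72
 117 249 243 240 239 239 239 240 240 239 238 238 239 239 239 238 238]
369 [147 147 146 148 150 149 148 147 147 145 146 145 145 146 150 104  81  74
 105 249 243 241 240 239 239 240 240 240 239 240 240 240 239 238 238]
381 [145 147 150 151 148 146 145 147 150 150 147 146 145 146 148 101  79  75
 120 248 242 240 240 239 239 239 240 239 239 239 240 239 239 238 237]
393 [145 150 154 155 155 151 148 148 147 150 152 150 149 145 149  87  77  74
  90 171 168 167 141 157 158 159 160 161 182 182 184 185 185 183 207]
405 [141 141 139 138 140 139 141 141 142 147 147 144 144 145 148 132  80  75
  88 250 243 240 239 239 239 239 240 240 239 239 240 240 239 238 237]
417 [144 145 146 147 146 146 145 145 142 141 144 144 143 145 144 143  85  80
 110 249 241 239 239 238 238 238 240 239 239 238 238 239 238 237 236]
429 [140 140 140 141 140 142 144 145 144 142 142 141 140 136 136 133 135 136
  98 247 240 237 237 237 236 237 238 238 237 237 237 237 236 235 234]
```

View pics/w13z.png

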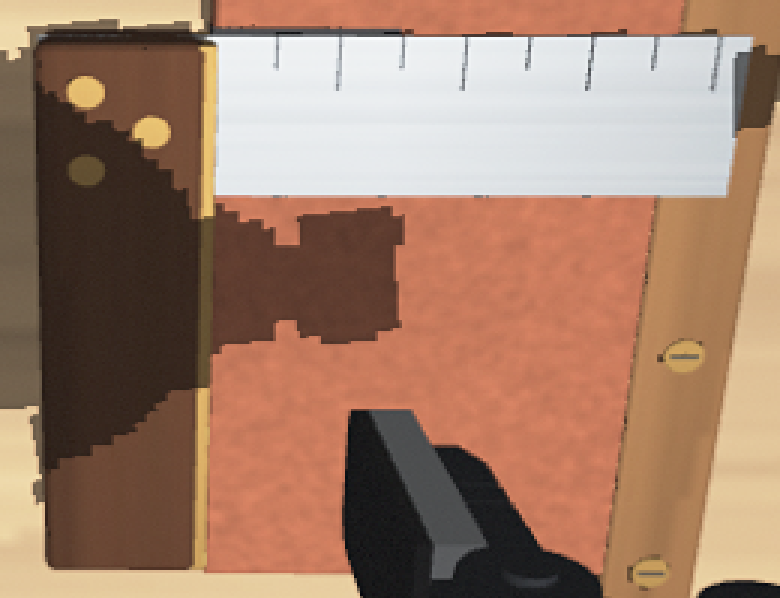

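View pics/z_w13.png

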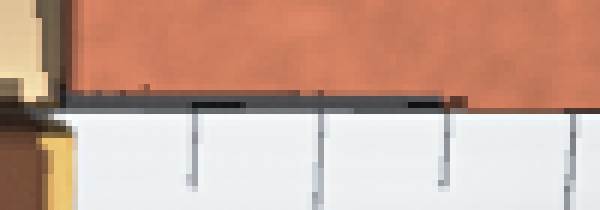

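```bash
cat > off.py <<'E'
from tile import *
z=np.load('w13.npz');C=cam('wrist',dict(eef_pos=z['eef'],tool_rot=z['q']));e=z['eef'];im=z['p']
psi=-.1175;ey=np.array([-np.sin(psi),np.cos(psi),0])
g=cv2.cvtColor(im,cv2.COLOR_RGB2GRAY).astype(float)
Lp,Bp=[],[]
for c in range(354,412):
    col=g[150:180,c];t=110
    i=np.where((col[:-1]>t)&(col[1:]<=t))[0][0];Lp.append([c,150+i+(col[i]-t)/(col[i]-col[i+1])])
for c in range(354,520):
    col=g[150:180,c];
    i=np.where((col[:-1]<165)&(col[1:]>=165)&(np.arange(29)>8))[0][-1]
    Bp.append([c,150+i+(165-col[i])/(col[i+1]-col[i])])
L=onplane(C,Lp,.024);B=onplane(C,Bp,.0265)
ql,vl=fit(L[:,:2]);qb,vb=fit(B[:,:2]);print('line',ql@ey[:2],np.arctan2(vl[1],vl[0]),'blade',qb@ey[:2],np.arctan2(vb[1],vb[0]))
n=np.array([-vl[1],vl[0]])*np.sign(vl[0]);print('offset blade-line left edge mm (toward +y)',(B[:,:2]-ql)@n[:]*1000@np.ones(len(B))/len(B), ((B[:30,:2]-ql)@n*1000).mean())
E
python3 off.py
```

```text
line 0.12372581728759344 -0.13167055 blade 0.12239486072786425 -0.11832151
offset blade-line left edge mm (toward +y) -1.3665466365952668 -1.6029495107745573
```

```bash
python3 cmp.py w12.npz .0 355 475 165 195
```

```text
360 [109 109 109 109 112 113 114 115 116 117 119 119 123  91  73  71  84 109
  94  64  52  47  37  62 128 162 111  81  81  83]
372 [157 161 162 165 165 165 163 160 158 158 156 158  98  82  85  83  79 255
 248 245 244 244 244 244 244 244 244 244 244 244]
384 [157 158 157 157 159 158 160 162 162 163 106 164 131  88  86  83  62 255
 248 244 244 244 244 244 244 244 244 244 244 244]
396 [161 160 160 160 160 158 157 158 158 158 160 162 112  86  87  31  64 250
 244 241 240 239 249 248 248 249 248 248 248 247]
408 [161 160 161 159 160 160 159 157 156 158 158 163 113  82  33  21  63 255
 247 244 243 244 243 243 243 243 243 243 244 243]
420 [163 161 161 160 161 162 162 162 161 161 160 163 109  85  83  81  76 254
 246 243 243 243 243 243 242 243 242 243 243 243]
432 [160 160 160 161 160 162 161 163 163 163 163 166 119  81  80  79  62 230
 247 243 242 243 242 242 242 242 242 242 242 242]
444 [152 155 155 156 157 157 158 156 159 159 159 163 146  79  82  23  63 232
 246 243 242 242 241 241 241 241 241 242 242 241]
456 [157 157 154 154 153 155 156 157 157 157 158 156 156 156  73  71  77 230
 248 244 243 242 241 241 241 240 241 241 241 240]
468 [160 159 156 153 153 152 152 153 151 154 153 154 155 156 157 160  93 223
 242 240 239 240 239 238 238 238 239 239 239 239]
```

View pics/z_w12.png

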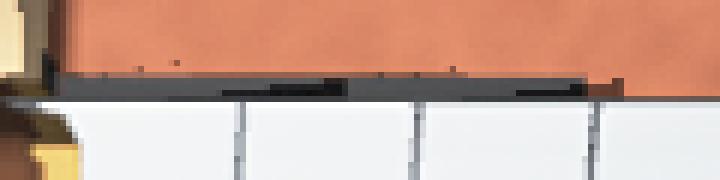

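```bash
python3 - <<'E'
from tile import *
psi=-.1175;ey=np.array([-np.sin(psi),np.cos(psi),0])
for f,l,b,c in (('w12.npz',176.9,181.5,(375,430)),('w13.npz',159.85,163.3,(360,400))):
    z=np.load(f);C=cam('wrist',dict(eef_pos=z['eef'],tool_rot=z['q']))
    L=onplane(C,[[k,l] for k in c],.024);B=onplane(C,[[k,b] for k in c],.0265);print((B-L)@ey*1000,(onplane(C,[[c[0],b]],.0275)-onplane(C,[[c[0],b+1]],.0265))@ey*1000)
E
```

```text
[-1.2112 -1.2099] [0.4788]
[-1.372  -1.3715] [0.5655]
```

step_arm:
  plan:
    - [0,-0.45,0,0,0,0]
    - [0,-0.45,0,0,0,0]
    - [0,-0.45,0,0,0,0]
    - [0.45,0,0,0,0,0]
    - [0.6,0,0,0,0,0]
    - [0.5,0,0,0,0,0]
    - [0.2,0,0,0,0,0]
    - [0,0.2,0,0,0,0]
  fingers: 1

```text
t: 22.98
eef_pos: [0.4098, 0.0219, -0.0064]
tool_rot: [-0.47, -0.527, -0.471, 0.528]
contact_force: [-0.7, 0.8, -0.2]
gripper_width: -0.001
```

step_arm:
  plan:
    - [0,0.1,0,0,0,0]
    - [0,0.1,0,0,0,0]
    - [0,0,0,0,0,0]

```text
t: 23.35
eef_pos: [0.4193, 0.0208, -0.0057]
tool_rot: [0.47, 0.529, 0.47, -0.528]
contact_force: [-0.8, -0.2, -0.3]
gripper_width: 0.003
```

```bash
python3 - <<'E'
from plan import *
o,p,M=now();print(o['t'],p,M[:,0],M[:,1],o['contact_force'],o['torque'],o['gripper_width'])
im,d=bot.read_camera('wrist');cv2.imwrite('pics/w14.png',im[:,:,::-1]);np.savez('w14.npz',p=im,d=d,eef=p,q=o['tool_rot'])
E
```

```text
23.35 [ 0.4193  0.0208 -0.0057] [ 0.0012  0.0001 -1.    ] [ 0.9933 -0.1159  0.0011] [-0.777  -0.1993 -0.318 ] [ 0.0183  0.0034 -0.0331] 0.0030059409256242976
```

View pics/w14.png

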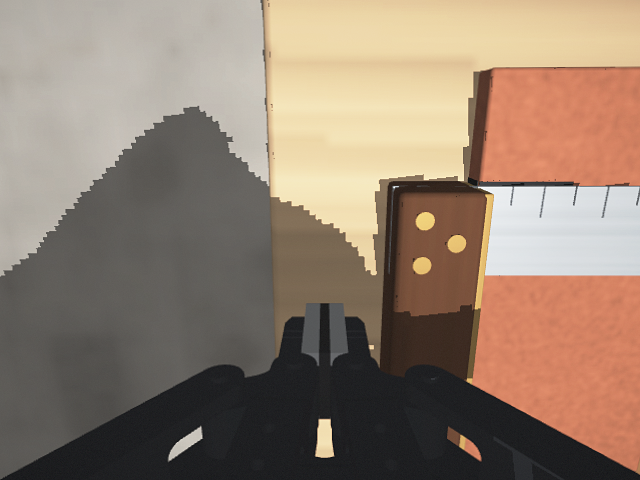

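step_arm:
  plan:
    - [0,0.06,0,0,0,0]
    - [0,0.04,0,0,0,0]
    - [0,0,0,0,0,0]

```text
t: 23.78
eef_pos: [0.4226, 0.0205, -0.0061]
tool_rot: [0.47, 0.528, 0.47, -0.528]
contact_force: [0.7, -0.3, 0.6]
gripper_width: 0.005
```

step_arm:
  plan:
    - [0,0.025,0,0,0,0]
    - [0,0.025,0,0,0,0]
    - [0,0,0,0,0,0]

```text
t: 24.15
eef_pos: [0.4246, 0.0203, -0.0061]
tool_rot: [0.47, 0.528, 0.47, -0.528]
contact_force: [0.5, -0.8, -0.0]
gripper_width: -0.003
```

step_arm:
  plan:
    - [0,0.025,0,0,0,0]
    - [0,0.025,0,0,0,0]
    - [0,0,0,0,0,0]

```text
t: 24.52
eef_pos: [0.4266, 0.02, -0.0061]
tool_rot: [0.47, 0.528, 0.47, -0.528]
contact_force: [-0.2, -0.1, -0.9]
gripper_width: 0.0
```

step_arm:
  plan:
    - [0,0.025,0,0,0,0]
    - [0,0.025,0,0,0,0]
    - [0,0,0,0,0,0]

```text
t: 24.9
eef_pos: [0.4275, 0.0198, -0.0062]
tool_rot: [-0.47, -0.527, -0.471, 0.528]
contact_force: [-5.3, 0.6, 4.2]
gripper_width: 0.002
```

step_arm:
  plan:
    - [0,0.02,0,0,0,0]
    - [0,0,0,0,0,0]

```text
t: 25.15
eef_pos: [0.4275, 0.0197, -0.0063]
tool_rot: [-0.47, -0.527, -0.471, 0.529]
contact_force: [-6.1, 1.1, 5.7]
gripper_width: 0.0
```

step_arm:
  plan:
    - [0,-0.1,0,0,0,0]
    - [0,-0.3,0,0,0,0]
    - [-0.6,0,0,0,0,0]
    - [-0.9,0,0,0,0,0]
    - [-0.9,0,0,0,0,0]
    - [-0.2,0.6,0,0,0,0]
    - [0,0.6,0,0,0,0]
    - [0,0,0,0,0,0]

```text
t: 26.15
eef_pos: [0.4622, 0.0159, 0.0981]
tool_rot: [0.47, 0.529, 0.47, -0.528]
contact_force: [-1.3, -0.2, -0.9]
gripper_width: 0.002
```

```bash
python3 - <<'E'
from plan import *
o,p,M=now();print(o['t'],p,M[:,0],M[:,1],o['contact_force'],o['torque'],o['gripper_width'])
im,d=bot.read_camera('wrist');cv2.imwrite('pics/w15.png',im[:,:,::-1]);np.savez('w15.npz',p=im,d=d,eef=p,q=o['tool_rot'])
E
```

```text
26.15 [0.4622 0.0159 0.0981] [ 0.0017  0.0004 -1.    ] [ 0.9932 -0.1164  0.0017] [-1.2519 -0.213  -0.9091] [0.0236 0.0805 0.0272] 0.0021026499631421193
```

View pics/w15.png

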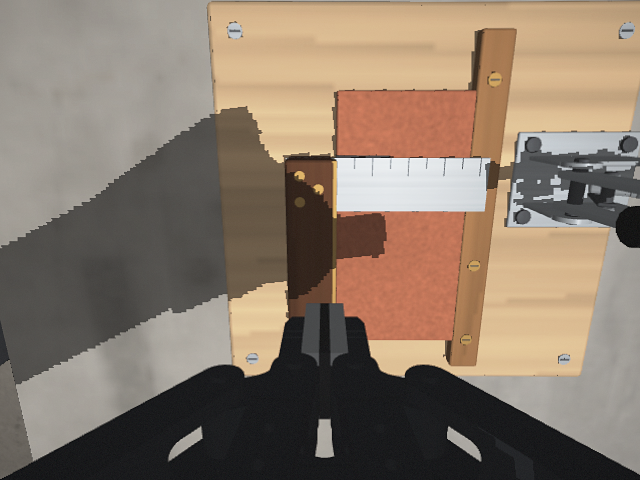

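```bash
python3 - <<'E'
from tile import *
z=np.load('w1.npz');im=z['p'];d=z['d'];C=cam('wrist',dict(eef_pos=z['eef'],tool_rot=z['q']))
psi=-.1175;ex=np.array([np.cos(psi),np.sin(psi),0]);ey=np.array([-np.sin(psi),np.cos(psi),0]);F=np.c_[ex,ey,[0,0,1]]
uu,vv=np.meshgrid(np.arange(535,640),np.arange(255,325));px=np.c_[uu.ravel(),vv.ravel()]
P=depthpts(C,px,d);m=P[:,2]>.04;Q=(P[m])@F
for lo in np.arange(.60,.78,.012):
    k=(Q[:,0]>=lo)&(Q[:,0]<lo+.012)
    if k.sum()>10: print('ex %.3f n %d y %.4f [%.4f %.4f] ztop %.4f'%(lo+.006,k.sum(),np.median(Q[k,1]),*np.percentile(Q[k,1],[3,97]),np.percentile(Q[k,2],90)))
# board left & right edges: by z=.012
g=im.astype(int)
hsv=cv2.cvtColor(im,cv2.COLOR_RGB2HSV);mb=((hsv[...,0]>10)&(hsv[...,0]<25)&(hsv[...,1]>70)).astype(np.uint8)
n,l,s,c=cv2.connectedComponentsWithStats(cv2.morphologyEx(mb,cv2.MORPH_OPEN,np.ones((3,3))));i=1+np.argmax(s[1:,4]);print(s[i]);mm=l==i
T=[[c,np.where(mm[:,c])[0].min()-.5] for c in range(310,480)];B=[[c,np.where(mm[:,c])[0].max()+.5] for c in range(250,430)]
L=[[np.where(mm[r])[0].min()-.5,r] for r in range(240,350)]
for nme,E in (('top(left)',T),('bottom(right)',B),('near',L)):
    W=onplane(C,E,.012)@F;print(nme,np.median(W,0),W[0],W[-1])
t=cam('top');
E
```

```text
ex 0.642 n 185 y 0.1094 [0.1017 0.1153] ztop 0.0955
ex 0.654 n 625 y 0.1097 [0.1005 0.1168] ztop 0.1080
ex 0.666 n 743 y 0.1100 [0.1004 0.1169] ztop 0.1230
ex 0.678 n 812 y 0.1098 [0.0999 0.1170] ztop 0.1360
ex 0.690 n 329 y 0.1102 [0.1002 0.1170] ztop 0.1416
[  240   133   261   232 36643]
top(left) [0.5346 0.203  0.012 ] [0.4583 0.2029 0.012 ] [0.6111 0.203  0.012 ]
bottom(right) [ 0.4981 -0.0244  0.012 ] [ 0.4036 -0.0245  0.012 ] [ 0.593  -0.0249  0.012 ]
near [0.3942 0.0458 0.012 ] [0.3938 0.1028 0.012 ] [ 0.3937 -0.0161  0.012 ]
```

step_arm:
  plan:
    - [-0.9,0,0,0,0,0]
    - [-0.8,0.2,0,0,0,0]
    - [0,0.76,-0.15,0,0,0]
    - [0,0.76,-0.15,0,0,0]
    - [0,0.76,-0.15,0,0,0]
    - [0,0.76,-0.15,0,0,0]
    - [0,0.76,-0.15,0,0,0]
    - [0,0.76,-0.15,0,0,0]
  fingers: 1

```text
t: 27.2
eef_pos: [0.6537, 0.0302, 0.1652]
tool_rot: [-0.47, -0.527, -0.471, 0.528]
contact_force: [0.9, -0.6, 0.1]
gripper_width: -0.001
```

step_arm:
  plan:
    - [0,0.76,-0.1,0,0,0]
    - [0,0,0,0,0,0]
    - [0,0,0,0,0,0]

```text
t: 27.58
eef_pos: [0.6834, 0.0307, 0.1653]
tool_rot: [-0.47, -0.527, -0.471, 0.528]
contact_force: [-0.0, 0.4, 0.0]
gripper_width: 0.002
```

```bash
python3 - <<'E'
from plan import *
o,p,M=now();print(o['t'],p,M[:,0],M[:,1],o['contact_force'],o['torque'],o['gripper_width'])
psi=-.1175;ex=np.array([np.cos(psi),np.sin(psi),0]);ey=np.array([-np.sin(psi),np.cos(psi),0]);print('ex,ey',p@ex,p@ey)
im,d=bot.read_camera('wrist');cv2.imwrite('pics/w16.png',im[:,:,::-1]);np.savez('w16.npz',p=im,d=d,eef=p,q=o['tool_rot'])
E
```

```text
27.575 [0.6834 0.0307 0.1653] [-0.0019 -0.0002 -1.    ] [ 0.9934 -0.1144 -0.0019] [-0.0168  0.3953  0.0273] [ 0.0034 -0.0026 -0.0842] 0.0018017514114838033
ex,ey 0.6750856032387367 0.11059203832486067
```

View pics/w16.png

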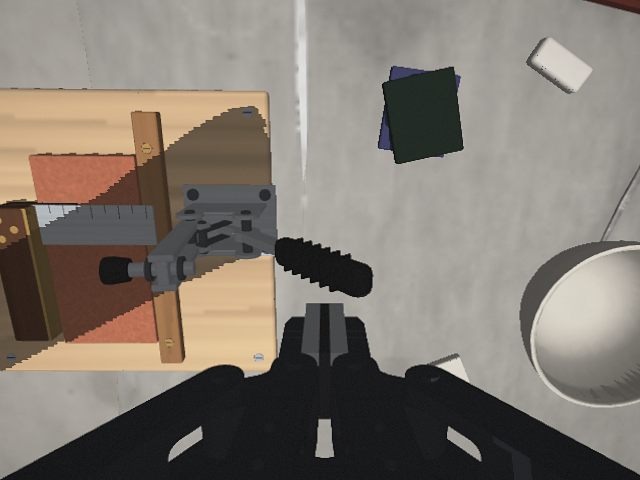

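```bash
python3 - <<'E'
from plan import *
z=np.load('w16.npz');im=z['p'];d=z['d'];C=cam('wrist',dict(eef_pos=z['eef'],tool_rot=z['q']));M=Rq(z['q']).as_matrix()
uu,vv=np.meshgrid(np.arange(276,374),np.arange(236,298));px=np.c_[uu.ravel(),vv.ravel()]
g=im.max(2)[236:298,276:374].ravel()
P=depthpts(C,px,d);m=(P[:,2]>.06)&(g<60);T=(P[m]-z['eef'])@M
for lo in np.arange(-.04,.04,.006):
    k=(T[:,1]>=lo)&(T[:,1]<lo+.006)
    if k.sum()>10: print('y %.3f n %d z %.4f [%.4f %.4f] x top %.4f'%(lo+.003,k.sum(),np.median(T[k,2]),*np.percentile(T[k,2],[3,97]),np.percentile(T[k,0],10)))
E
```

```text
y -0.031 n 45 z 0.0008 [-0.0041 0.0077] x top 0.0705
y -0.025 n 258 z 0.0008 [-0.0060 0.0098] x top 0.0642
y -0.019 n 332 z 0.0000 [-0.0064 0.0105] x top 0.0577
y -0.013 n 380 z -0.0005 [-0.0064 0.0104] x top 0.0509
y -0.007 n 406 z -0.0006 [-0.0064 0.0105] x top 0.0441
y -0.001 n 471 z -0.0007 [-0.0730 0.0103] x top 0.0360
y 0.005 n 486 z -0.0004 [-0.0063 0.0104] x top 0.0295
y 0.011 n 493 z -0.0010 [-0.0061 0.0091] x top 0.0235
y 0.017 n 412 z 0.0003 [-0.0058 0.0090] x top 0.0224
y 0.023 n 99 z 0.0012 [-0.0044 0.0082] x top 0.0244
```

step_arm:
  plan:
    - [0.4,0.03,0.05,0,0,0]
    - [0.4,0,0,0,0,0]
    - [0.3,0,0,0,0,0]
    - [0.2,0,0,0,0,0]
    - [0,0,0,0,0,0]

```text
t: 28.25
eef_pos: [0.6856, 0.0282, 0.1131]
tool_rot: [-0.47, -0.528, -0.471, 0.528]
contact_force: [-0.5, 0.1, 1.3]
gripper_width: -0.004
```

step_arm:
  plan:
    - [0.15,0.05,0,0,0,0]
    - [0.2,0.22,0,0,0,0]
    - [0.22,0.22,0,0,0,0]
    - [0,0,0,0,0,0]

```text
t: 28.75
eef_pos: [0.7055, 0.0254, 0.0895]
tool_rot: [-0.47, -0.528, -0.471, 0.529]
contact_force: [0.6, -0.4, -0.4]
gripper_width: 0.006
```

```bash
python3 - <<'E'
from plan import *
o,p,M=now();print(o['t'],p,o['contact_force'])
im,d=bot.read_camera('wrist');cv2.imwrite('pics/w17.png',im[:,:,::-1]);np.savez('w17.npz',p=im,d=d,eef=p,q=o['tool_rot'])
E
```

```text
28.75 [0.7055 0.0254 0.0895] [ 0.5852 -0.3544 -0.384 ]
```

View pics/w17.png

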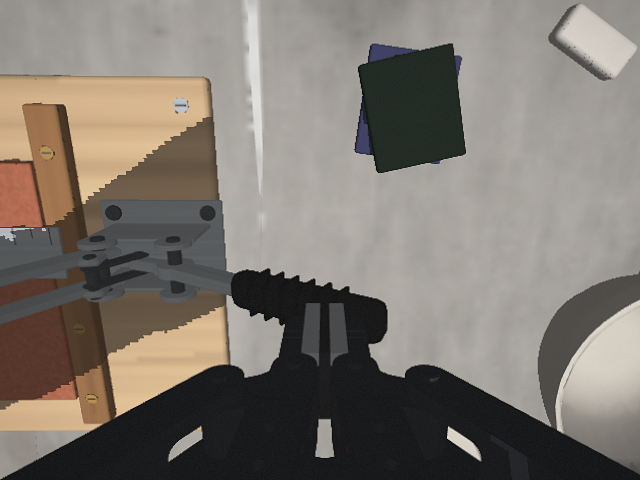

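step_arm:
  plan:
    - [0.22,0.1,0,0,0,0]
    - [0.22,0.1,0,0,0,0]
    - [0.22,0.08,0,0,0,0]
    - [0.22,0.08,0,0,0,0]
    - [0.15,0.05,0,0,0,0]
    - [0,0,0,0,0,0]

```text
t: 29.55
eef_pos: [0.7213, 0.0239, 0.0491]
tool_rot: [-0.47, -0.528, -0.471, 0.528]
contact_force: [-0.3, 1.3, 0.2]
gripper_width: 0.0
```

step_arm:
  plan:
    - [0.12,0.03,0,0,0,0]
    - [0.12,0.02,0,0,0,0]
    - [0.1,0,0,0,0,0]
    - [0,0,0,0,0,0]

```text
t: 30.05
eef_pos: [0.7237, 0.0237, 0.0359]
tool_rot: [-0.47, -0.528, -0.47, 0.528]
contact_force: [0.5, 0.6, 0.8]
gripper_width: -0.004
```

step_arm:
  plan:
    - [0.08,0,0,0,0,0]
    - [0.08,0,0,0,0,0]
    - [0,0,0,0,0,0]

```text
t: 30.42
eef_pos: [0.7242, 0.0237, 0.0336]
tool_rot: [0.471, 0.528, 0.47, -0.528]
contact_force: [-9.4, -2.0, 22.3]
gripper_width: -0.003
```

```bash
python3 - <<'E'
from plan import *
o,p,M=now();print(o['t'],p,o['contact_force'])
im,d=bot.read_camera('wrist');cv2.imwrite('pics/w18.png',im[:,:,::-1]);np.savez('w18.npz',p=im,d=d,eef=p,q=o['tool_rot'])
im,d=bot.read_camera('scene');c=im[200:340,220:400];cv2.imwrite('pics/s18.png',cv2.resize(c,None,fx=4.3,fy=4.2,interpolation=cv2.INTER_CUBIC)[:,:,::-1])
E
```

```text
30.425 [0.7242 0.0237 0.0336] [-9.3662 -2.0258 22.2659]
```

View pics/w18.png

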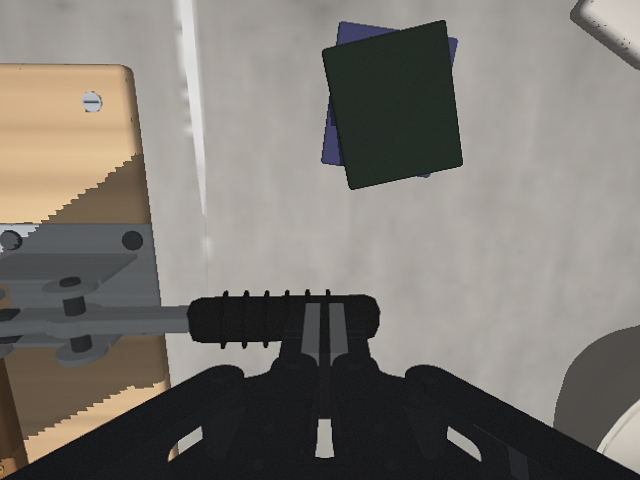

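View pics/s18.png

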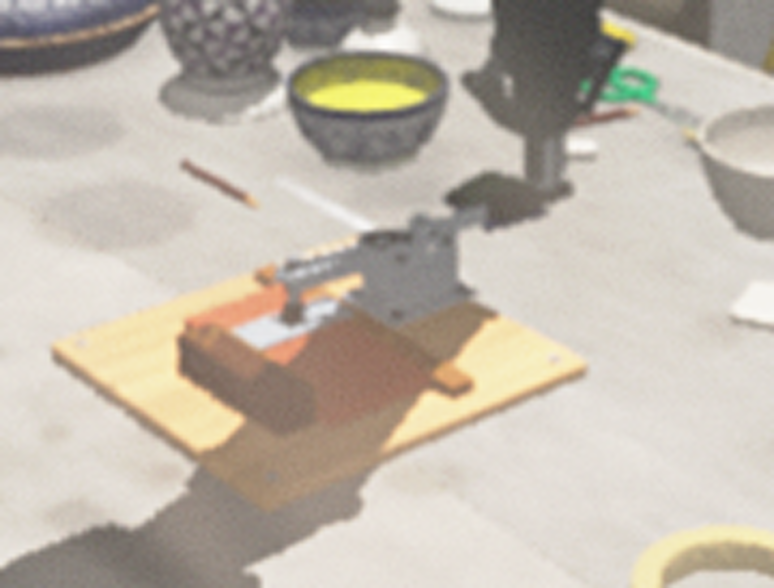

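step_arm:
  plan:
    - [0.012,0,0,0,0,0]
    - [0,0,0,0,0,0]

```text
t: 30.78
eef_pos: [0.7242, 0.0236, 0.0336]
tool_rot: [0.471, 0.528, 0.469, -0.528]
contact_force: [-9.8, -2.4, 25.1]
gripper_width: 0.001
```

step_arm:
  plan:
    - [-0.2,0,0,0,0,0]
    - [-0.5,0,0,0,0,0]
    - [-0.9,0,0,0,0,0]
    - [-0.9,0,0,0,0,0]
    - [0,-0.5,-0.5,0,0,0]
    - [0,-0.7,-0.5,0,0,0]
    - [0,0,0,0,0,0]
    - [0,0,0,0,0,0]

```text
t: 31.78
eef_pos: [0.6813, 0.0684, 0.13]
tool_rot: [0.471, 0.528, 0.47, -0.528]
contact_force: [-0.1, -0.4, 0.0]
gripper_width: -0.0
```

```bash
python3 - <<'E'
from plan import *
o,p,M=now();print(o['t'],p,o['contact_force'])
im,d=bot.read_camera('wrist');cv2.imwrite('pics/w19.png',im[:,:,::-1]);np.savez('w19.npz',p=im,d=d,eef=p,q=o['tool_rot'])
E
```

```text
31.775 [0.6813 0.0684 0.13  ] [-0.1268 -0.3936  0.0088]
```

View pics/w19.png

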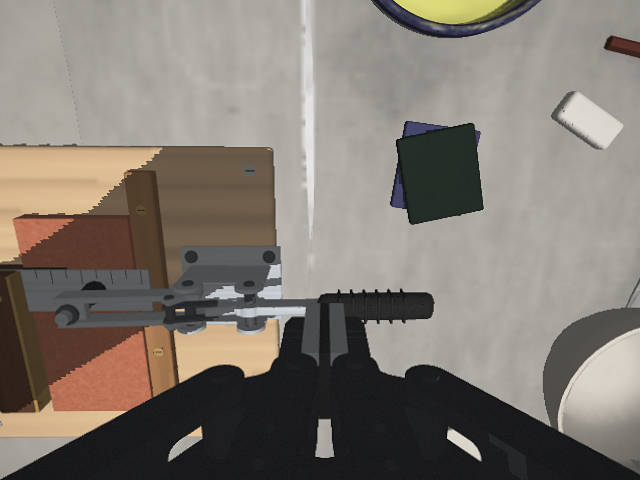

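```bash
python3 - <<'E'
from plan import *
z=np.load('w19.npz');d=z['d'];C=cam('wrist',dict(eef_pos=z['eef'],tool_rot=z['q']))
psi=-.1175;F=np.c_[[np.cos(psi),np.sin(psi),0],[-np.sin(psi),np.cos(psi),0],[0,0,1]]
c=np.arange(348,428);px=[[a,r] for a in c for r in (299,301,303)]
Q=depthpts(C,px,d)@F;Q=Q.reshape(-1,3,3).mean(1)
ok=(Q[:,2]>.04)&(Q[:,2]<.08);print(ok.sum(),Q[ok][::12]);k=np.polyfit(Q[ok,0],Q[ok,2],1);print('slope',k)
px=[[a,r] for a in range(285,310) for r in (306,308)];Q=depthpts(C,px,d)@F;ok=(Q[:,2]>.04)&(Q[:,2]<.08);print(np.polyfit(Q[ok,0],Q[ok,2],1),Q[ok].mean(0))
o,p,M=now();rows(p,M,[((.60,.115,.17),-.1175),((.50,.10,.17),-.1175)],[4,4],2)
E
```

```text
79 [[0.6825 0.1136 0.0565]
 [0.6898 0.1137 0.0567]
 [0.6978 0.1139 0.0569]
 [0.7053 0.1134 0.0559]
 [0.7127 0.1132 0.0555]
 [0.7202 0.113  0.055 ]
 [0.7275 0.1132 0.0553]]
slope [-0.0449  0.088 ]
[0.0015 0.0568] [0.65   0.1102 0.0578]
[[-0.25, -0.54, -0.23, 0, 0, -0.0], [-0.25, -0.54, -0.24, 0, 0, -0.0001], [-0.26, -0.54, -0.23, 0.0001, 0.0001, 0.0], [-0.25, -0.54, -0.23, 0, 0, -0.0], [0, -0.61, 0.17, 0, 0, -0.0], [0, -0.61, 0.16, 0, 0, -0.0], [0, -0.61, 0.17, 0, 0, -0.0], [0, -0.61, 0.16, 0, 0, -0.0]]
end [0.4999 0.1001 0.17  ] [ 0.9931 -0.1173  0.0002] maxstep mm 25.678006153126454 deg 0.05091168824543142
```

step_arm:
  plan:
    - [-0.25,-0.54,-0.23,0,0,0]
    - [-0.25,-0.54,-0.23,0,0,0]
    - [-0.25,-0.54,-0.23,0,0,0]
    - [-0.25,-0.54,-0.23,0,0,0]
    - [0,-0.61,0.17,0,0,0]
    - [0,-0.61,0.17,0,0,0]
    - [0,-0.61,0.17,0,0,0]
    - [0,-0.61,0.17,0,0,0]

```text
t: 32.83
eef_pos: [0.4979, 0.0998, 0.1698]
tool_rot: [0.47, 0.528, 0.47, -0.528]
contact_force: [-0.7, -1.1, 0.2]
gripper_width: 0.0
```

step_arm:
  plan:
    - [0,0,0,0,0,0]
    - [0,0,0,0,0,0]
    - [0,0,0,0,0,0]

```text
t: 33.2
eef_pos: [0.4999, 0.1, 0.1696]
tool_rot: [0.47, 0.528, 0.47, -0.528]
contact_force: [-0.4, 0.2, -0.1]
gripper_width: -0.003
```

```bash
python3 - <<'E'
from plan import *
o,p,M=now();print(o['t'],p,o['contact_force'])
im,d=bot.read_camera('wrist');cv2.imwrite('pics/w20.png',im[:,:,::-1]);np.savez('w20.npz',p=im,d=d,eef=p,q=o['tool_rot'])
im,d=bot.read_camera('scene');cv2.imwrite('pics/s20.png',im[:,:,::-1])
im,d=bot.read_camera('top');cv2.imwrite('pics/t20.png',im[:,:,::-1])
E
```

```text
33.2 [0.4999 0.1    0.1696] [-0.4269  0.1682 -0.0572]
```

View pics/w20.png

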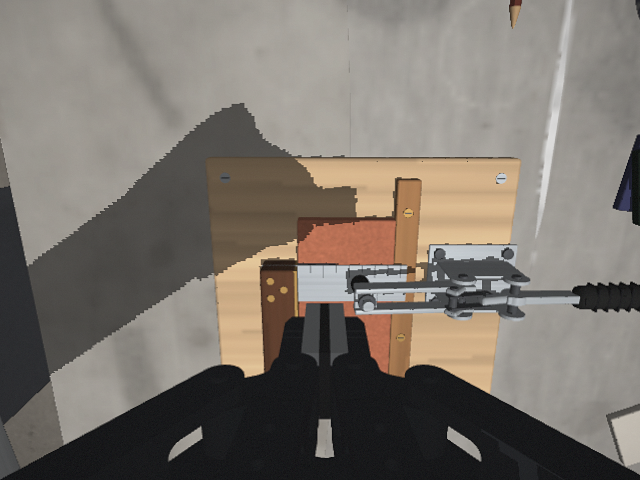

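View pics/t20.png

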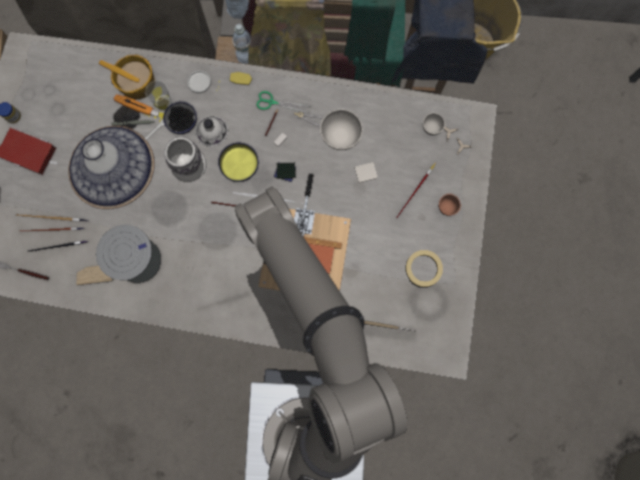

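step_arm:
  plan:
    - [0.3,0,-0.7,0,0,0]
    - [0.3,0,-0.7,0,0,0]
    - [0.3,0,-0.7,0,0,0]
    - [0.1,0,0,0,0,0]
    - [0,0,0,0,0,0]
    - [0,0,0,0,0,0]

```text
t: 34.1
eef_pos: [0.509, 0.182, 0.1296]
tool_rot: [-0.47, -0.528, -0.47, 0.528]
contact_force: [-0.8, -0.9, -0.2]
gripper_width: -0.0
```

```bash
python3 - <<'E'
from plan import *
o,p,M=now();print(o['t'],p,o['contact_force'])
im,d=bot.read_camera('wrist');cv2.imwrite('pics/w21.png',im[:,:,::-1]);np.savez('w21.npz',p=im,d=d,eef=p,q=o['tool_rot'])
cv2.imwrite('pics/w21z.png',cv2.resize(im[250:480,200:460,::-1],None,fx=3,fy=2.6,interpolation=cv2.INTER_NEAREST))
E
```

```text
34.1 [0.509  0.182  0.1296] [-0.7605 -0.9215 -0.1843]
```

View pics/w21.png

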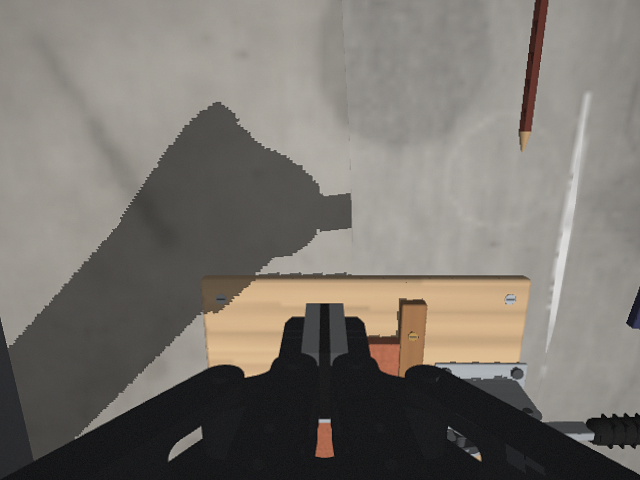

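step_arm:
  plan:
    - [-0.5,0,0.3,0,0,0]
    - [-0.3,-0.15,0.7,0,0,0]
    - [0,-0.17,0.8,0,0,0]
    - [0,-0.17,0.8,0,0,0]
    - [0,-0.17,0.8,0,0,0]
    - [0.3,-0.17,0.8,0,0,0]
    - [0.3,0,0.4,0,0,0]
    - [0.2,0,0,0,0,0]

```text
t: 35.15
eef_pos: [0.4545, 0.0032, 0.1289]
tool_rot: [-0.47, -0.529, -0.47, 0.529]
contact_force: [-0.8, 0.2, 0.3]
gripper_width: 0.003
```

step_arm:
  plan:
    - [0,0,0,0,0,0]
    - [0,0,0,0,0,0]
    - [0,0,0,0,0,0]

```text
t: 35.52
eef_pos: [0.4549, 0.0052, 0.1297]
tool_rot: [0.471, 0.528, 0.471, -0.527]
contact_force: [-0.6, 0.1, -0.1]
gripper_width: -0.002
```

```bash
python3 - <<'E'
from plan import *
o,p,M=now();print(o['t'],p,o['contact_force'])
im,d=bot.read_camera('wrist');cv2.imwrite('pics/w22.png',im[:,:,::-1]);np.savez('w22.npz',p=im,d=d,eef=p,q=o['tool_rot'])
E
```

```text
35.525 [0.4549 0.0052 0.1297] [-0.5936  0.1339 -0.0909]
```

View pics/w22.png

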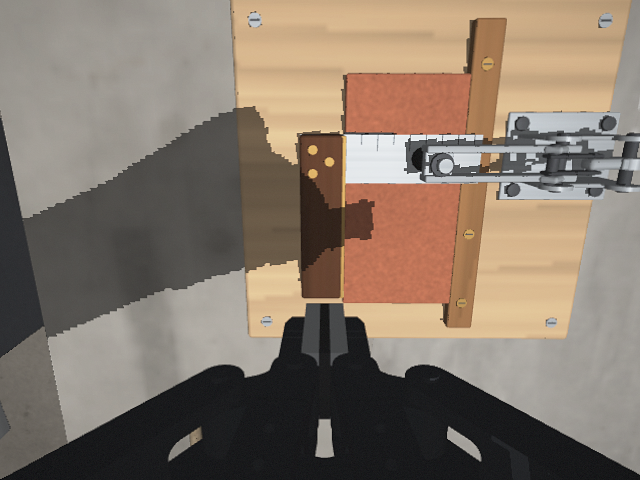

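```bash
python3 cmp.py w22.npz .0 330 460 120 150; python3 - <<'E'
from tile import *
z=np.load('w22.npz');im=z['p'];d=z['d'];C=cam('wrist',dict(eef_pos=z['eef'],tool_rot=z['q']))
cv2.imwrite('pics/w22z.png',cv2.resize(im[65:315,290:490,::-1],None,fx=3,fy=2.4,interpolation=cv2.INTER_NEAREST))
# stock rect
uu,vv=np.meshgrid(np.arange(292,352),np.arange(125,303));px=np.c_[uu.ravel(),vv.ravel()]
P=depthpts(C,px,d);m=(P[:,2]>.033)&(P[:,2]<.043);r=cv2.minAreaRect(np.float32(onplane(C,px[m],.038)[:,:2]));print('stock',r,'yaw',np.deg2rad(r[2]-90 if r[1][0]>r[1][1] else r[2]))
# fence front vs tile back: columns at rows
E
```

```text
335 [186 186 186 188 187 190 192 193 194 197 202 212  99  85  31  43  68  76
  84  83  83  83  83  84  82  82  81  81  83  82]
347 [137 137 137 135 133 135 137 141 143 142 140 143  87  65 162 242 238 237
 236 237 237 237 237 236 237 236 236 235 233 234]
359 [137 134 136 139 137 137 136 135 136 133 134 138 104  68 135 244 237 235
 234 235 236 236 235 235 235 234 233 232 231 229]
371 [138 139 141 141 139 136 136 133 134 132 132 138 107  67 112 245 236 234
 233 234 235 235 233 234 235 234 233 232 230 230]
383 [137 136 135 135 135 136 135 135 135 135 137 141 106  67 107 245 237 234
 233 234 234 235 234 234 236 234 233 233 231 231]
395 [133 134 133 136 136 134 132 132 131 133 132 136 134  50 109 249 241 239
 237 238 237 238 237 236 236 234 232 232 230 230]
407 [133 132 131 131 131 133 135 132 130 131 132 129 127 126 160 240 234 234
 237 230 235 243  86  92  93  91  91  91  89  88]
419 [132 132 128 132 132 133 136 136 136 135 133 134 138 129 111 240 232 231
 232 238  76  87  91  94  92  92  92  90  16  24]
431 [132 136 135 135 134 131 128 126 129 136 137 133 132 131 164 235 230 231
 237  80  90  91  92  93  83  70 159 187 192 195]
443 [131 130 129 130 132 134 136 135 135 135 134 127 128 123  79 214 206 208
 233 236 241  84  91  93  81  74 163 187 191 195]
455 [128 128 129 131 132 132 132 130 129 130 132 134 132 130 132 231 224 225
 225  75  85  90  91  91  79  76 161 188 191 194]
stock ((0.45452797412872314, 0.01749262586236), (0.10322453826665878, 0.02773425169289112), 83.23876190185547) yaw -0.11800586632390159
```

View pics/w22z.png

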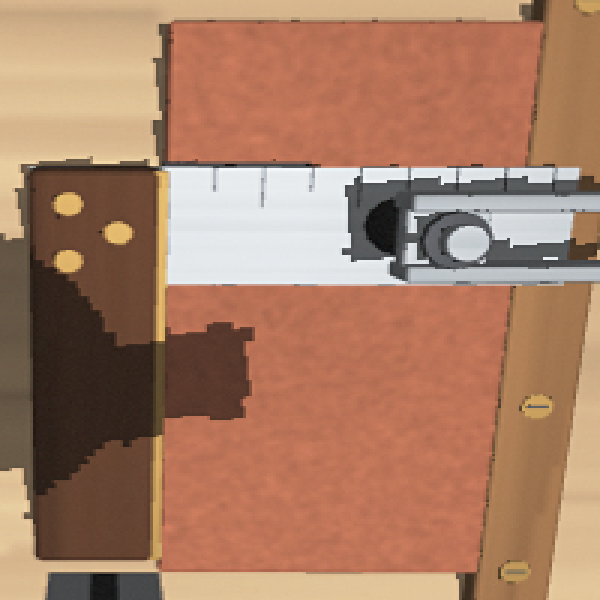

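View pics/z_w22.png

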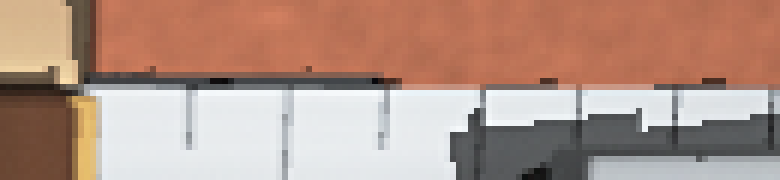

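```bash
python3 -c "
from station import bot
print(bot.hand_in())"
```

```text
the job is handed in; nothing more can be done
None
```

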